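# Restock the swivel spice stand and turn it to the hob

## Task

Turn the swivel spice stand click by click until its red pointer clicks in at the red mark on the foot, so that the strip faces you, then stand all the yellow-lidded spice tins from the worktop upright on the black strip, centred on it in one straight row, side by side with less than 2.5 cm between neighbours. When the row is complete, turn the stand exactly three clicks clockwise (seen from above) from the red mark so that the tins face the hob, the row still neat, and leave everything else where it is.

Things in the scene. Friction and masses are not known exactly. Their poses are not given: they have to be found in the camera images.
- stand (a joint): angle of the swivel stand's deck on its foot, rad; 0: red pointer over the foot's red mark; grows anticlockwise seen from above, -2.8 to 3.3. It clicks into a notch every 30 degrees (0.5236) and, let go, pulls itself into the nearest notch; about 0.15 N m, turned slowly, carries it over to the next; jerky turning shifts the tins. At the start it rests 3 to 5 notches anticlockwise of 0
- stand_grip (a point): centre of the dark wooden bar grip on the swivel stand's axis, 93 mm above the worktop. The bar is 80 mm long (along the point's y), 20 mm thick (its x) and 26 mm high, from 80 to 106 mm above the worktop, on a stem 22 mm thick; it turns with the deck. Pinch it across its thickness and turn
- stand_row (a point): middle of the black rubber strip, 274 mm long (y) and 62 mm wide (x), on the turning deck, 38 mm above the worktop; x, y, z turn with the deck, z up. The stand's axis lies 78 mm to +x. The pale wooden deck reaches 52 mm from this point to -x, 158 mm to +x and 150 mm to either side, with a lip 8 mm thick and 10 mm high all round; its corners sweep a radius of 200 mm
- stand_pointer (a point): outer end of the red pointer, on the middle of the outer lip beside the strip, 130 mm from the axis. The strip lies in a trough 81 mm wide between this lip and a 10 mm high inner rail, whose face is 37 mm to +x of stand_row
- stand_foot: round dark steel foot under the deck, 300 mm across, 18 mm high, fixed to the worktop; origin on the stand's axis at worktop level. Its broad red mark lies to its -x, towards the robot; a white tick marks each other notch. Its place varies, and its heading by up to 0.25 rad
- tin_a_mid (a point): spice tin: squat round steel tin with a yellow lid and a white label with a red stripe, 58 mm across and 46 mm tall, 0.1 to 0.2 kg; the point is its centre, 23 mm above its underside, z up along the tin. Stands lid up on the worktop to the robot's right; two to four of the four tins are there in a run
- tin_b_mid (a point): spice tin: squat round steel tin with a yellow lid and a white label with a green stripe, 58 mm across and 46 mm tall, 0.1 to 0.2 kg; the point is its centre, 23 mm above its underside, z up along the tin. Stands lid up on the worktop to the robot's right; two to four of the four tins are there in a run
- tin_c_mid (a point): spice tin: squat round steel tin with a yellow lid and a white label with a brick-coloured stripe, 58 mm across and 46 mm tall, 0.1 to 0.2 kg; the point is its centre, 23 mm above its underside, z up along the tin. Stands lid up on the worktop to the robot's right; two to four of the four tins are there in a run
- tin_d_mid (a point): spice tin: squat round steel tin with a yellow lid and a white label with a blue stripe, 58 mm across and 46 mm tall, 0.1 to 0.2 kg; the point is its centre, 23 mm above its underside, z up along the tin. Stands lid up on the worktop to the robot's right; two to four of the four tins are there in a run
- tin_a: the same spice tin's origin, at the centre of its underside, z up
- tin_b: the same spice tin's origin, at the centre of its underside, z up
- tin_c: the same spice tin's origin, at the centre of its underside, z up
- tin_d: the same spice tin's origin, at the centre of its underside, z up
- shaker: bystander: clear salt shaker with a grey top, 44 x 44 x 90 mm; origin at the centre of its underside. Loose, to be left alone
- mug: bystander: orange mug, 81 x 113 x 101 mm; origin at the centre of its underside. Loose, to be left alone
- garlic: bystander: head of garlic, 53 x 52 x 52 mm; origin at the centre of its underside. Loose, to be left alone
- lidded_jar: bystander: squat glass jar with a red lid, 58 x 62 x 86 mm; origin at the centre of its underside. Loose, to be left alone
- pepper_mill: bystander: tall dark wooden pepper mill, 58 x 58 x 170 mm; origin at the centre of its underside. Loose, to be left alone
There are look-alikes about, which are no part of the job. Leave any purple or turquoise look-alike of the tin_a alone. What is shaped like the tin_d but turquoise is not meant.

How it is judged:
By the outcome, as a careful person would: the job done as asked, in the order asked, and still so for the second after the job is handed in, with the robot touching nothing.
Of tin_a, tin_b, tin_c, tin_d only 2 to 4 are there at a start; the rules pass over those that are not, and their reading is None.
At some moment in a run one of tin_a, tin_b, tin_c, tin_d may be knocked a few centimetres aside while the robot is not near it.
It also fails if it takes over 210 s, if anything falls off the work surface, if the arm or the gripper's body presses on something with over 40 N, if the wrist force passes 120 N, or if a joint passes its speed limit or range.

## Robot

A 6-joint arm with a two-finger parallel gripper is mounted at the origin on a cart in front of the work surface, level with it; the furniture and walls round the work are solid. World frame = base frame: x ahead of the robot, y to its left, z up, the work surface at z = 0. Lengths are in m, angles in degrees, forces in N, time in s.
With the tool pointing down it reaches from about 0.325 to 0.85 m from the base axis. Payload 4.4 kg.
Tool frame: the origin (TCP) lies on the centre line of the jaws, within the pads' length; the fingertips stand 25 mm ahead of it and the grasp point (between the pads) lies 6 mm ahead of it (robot.tcp_to_tips is the distance from the TCP to the fingertips, in m); z points along the fingers, y is the direction in which the jaws open and shut (so a half turn about z gives the same grasp; the last joint's range is limited). The gripper opens to 94 mm and grips with 3 to 60 N. Pads are 16 mm wide; open, the fingers measure 119 mm over their backs; the gripper's body (75 mm by 177 mm) begins 78 mm behind the grasp point.
Start: joints at [64.544, 11.837, 88.321, -0, 79.842, -8.623], TCP at [0.167, 0.55, 0.23] pointing down, gripper open.
Joint ranges: [-156.59, 156.59], [-49.26, 127.26], [12.9, 141.05], [-63.56, 243.56], [4.71, 150.69], [-161.64, 161.64]. Speed limits (degrees/s): [159.86, 159.86, 180, 180, 180, 180].

## Interface

Orientations are given as a 3x3 rotation matrix whose columns are the frame's x, y, z axes.
In Python, from rig import robot, viewer, ticket gives the robot as it stands. The module is installed in compiled form; this text tells all that it offers.
- The arm moves only by the shell command python3 -m jog 'ROWS' [FORCE]. ROWS is JSON, a list that holds one entry, the list of rows, each a list of 7 numbers: the shift along the tool's x, y, z scaled (see below), then the turn, a rotation vector about the tool's x, y, z scaled (see below), then the opening, from 0 (shut) to 1 (fully open). A call has 1 to 20 rows; each row shifts and turns the commanded pose from where the row before left it, along the tool's axes as they then stand; what a row does not reach is not made up. The controller multiplies each number of a shift by 0.05 m and each number of a turn by 6 degrees. A row lasts 1/10 s, in which the tool goes at most 50 mm and 8.59 degrees, less where a joint would pass 70% of its speed; a pose out of reach is approached as far as the arm can. A call with a number of a shift or a turn outside -1 to 1 is refused whole. A call with a gripper value outside its range is refused whole. The fingers move at their own pace and stop on an object; FORCE is the grip in N (left out, the last holds). Time passes only in rows, so rows that do not move let the fingers close. It gives the time, the measured TCP pose, the force and the opening at its end, in the units of the state.
- robot.sense(): the state, without advancing time (a new reading comes with each control period).
- viewer.camera(name): name is "scene" or "side" or "wrist"; returns a dict with "color" (480x640x3 uint8, red, green, blue), "depth" (480x640 float32, m along the optical axis (not along the pixel's ray), 0 where there is no reading), "fx", "fy", "cx", "cy" (pixels), "eye" and "rotation" of the camera in the world; the wrist camera has in their place "T_tool_cam" (4x4, takes a point from camera to tool coordinates, whose origin is the TCP and whose axes are the flange's). Camera axes: x right, y down, z forward; pixel columns grow to the right and rows downward; lengths in m; the calibration is good to about 2 mm. A picture is of the moment at which its call begins: read the wrist's pose just before it.
- ticket.hand_in(): hands the job in, once; it reports no verdict.
The state is a dict: "clock": time; "joint_pos": joint angles; "qvel": joint speeds; "effort": joint torques, N m; "position": TCP position; "eef_rot": TCP orientation; "contact_force": force on the tool from outside, world axes, zero at the start; "ft_torque": the same for the moment, N m; "grip_width": finger opening in m.
Only numpy, scipy, OpenCV 4.12 (cv2) and the standard library are available. Lean on these libraries where they do the work, as an engineer would, in place of code of your own. Each camera call takes 0.05 s, during which the arm holds its last target.

## Working session

There is one attempt and no reset: what is moved stays moved. The work goes in short steps, Python scripts to look and compute and a shell command to move; the robot and the scene stay as the last step left them, time stands still between calls to the robot, and variables do not carry over. Pictures are saved under pics/ and viewed, and the job is handed in when it is done.

```bash
mkdir -p pics; cat > h.py <<'E'
import numpy as np, cv2
from rig import robot, viewer, ticket
def shot(name,fn):
    s=robot.sense(); c=viewer.camera(name)
    cv2.imwrite('pics/'+fn+'.png',c['color'][:,:,::-1])
    if 'eye' in c: R=np.array(c['rotation']);t=np.array(c['eye'])
    else:
        T=np.array(c['T_tool_cam']);Rw=np.array(s['eef_rot']);p=np.array(s['position'])
        R=Rw@T[:3,:3];t=Rw@T[:3,3]+p
    np.savez('pics/'+fn+'.npz',color=c['color'],depth=c['depth'],R=R,t=t,k=[c['fx'],c['fy'],c['cx'],c['cy']])
    return load(fn)
def load(fn): return dict(np.load('pics/'+fn+'.npz'))
def cloud(d):
    fx,fy,cx,cy=d['k'];h,w=d['depth'].shape
    v,u=np.mgrid[:h,:w];z=d['depth']
    P=np.stack([(u-cx)/fx*z,(v-cy)/fy*z,z],-1)@d['R'].T+d['t']
    P[z<=0]=np.nan
    return P
E
python3 - <<'E'
from h import *
s=robot.sense();print(s, robot.tcp_to_tips)
for n in ('scene','side','wrist'):
    d=shot(n,n+'0');print(n,d['t'],d['R'].round(3).tolist(),d['k'])
E
```

```text
{'clock': 0.0, 'joint_pos': array([ 6.45453024e+01,  1.18852775e+01,  8.84027576e+01, -1.40231927e-03,
        7.98402799e+01, -8.62178640e+00]), 'qvel': array([ 0.06421444,  0.10275355, -0.07636535, -0.11774318, -0.01251703,
       -0.01291107]), 'effort': array([-6.60300029e-04, -3.70886922e+01, -2.81411076e+01,  6.97182678e-02,
        3.63620231e-02, -1.96797196e-04]), 'position': array([0.1661967 , 0.54969071, 0.22929745]), 'eef_rot': array([[-9.57154429e-01,  2.89576440e-01, -9.40785513e-04],
       [ 2.89577800e-01,  9.57152322e-01, -2.03247073e-03],
       [ 3.11919401e-04, -2.21781896e-03, -9.99997492e-01]]), 'contact_force': array([ 0.04950845, -0.5389546 , -0.28741446]), 'ft_torque': array([-0.01992269,  0.01527981,  0.003403  ]), 'grip_width': 0.09389546077569656} 0.025
scene [ 0.17014508 -1.01824259  1.17341265] [[0.887, -0.364, 0.285], [-0.462, -0.681, 0.568], [-0.012, -0.635, -0.772]] [461.66435978 461.66435978 317.00845666 236.54792684]
side [0.5275234  0.7358721  0.63069898] [[-0.998, -0.049, 0.042], [-0.061, 0.487, -0.871], [0.022, -0.872, -0.489]] [462.49205963 462.49205963 321.8051979  241.30536631]
wrist [0.09698077 0.57242326 0.38427488] [[0.29, 0.928, 0.236], [0.957, -0.28, -0.074], [-0.003, 0.248, -0.969]] [331.71653222 331.71653222 321.55225658 240.18343333]
```

View pics/scene0.png

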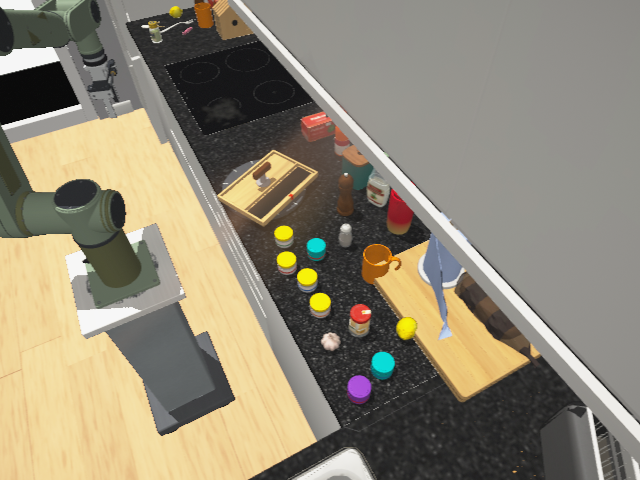

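View pics/side0.png

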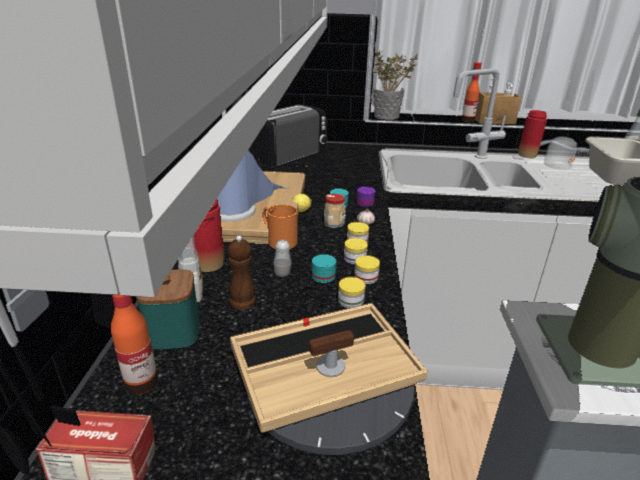

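View pics/wrist0.png

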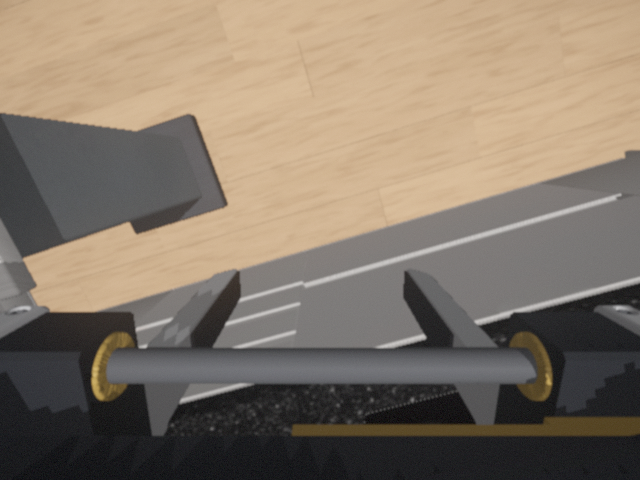

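The scene picture shows four yellow-lidded tins at (284,236), (287,262), (307,279) and (320,304). The look-alikes are turquoise at (316,249) and (383,364) and purple at (359,389), with a lemon at (407,327). The stand is at (268,187), its red pointer near (291,197). I'll measure these next.

```bash
cat >> h.py <<'E'
def yellow(d,zr=(0.02,0.11),verbose=True):
    P=cloud(d);hsv=cv2.cvtColor(d['color'],cv2.COLOR_RGB2HSV)
    m=(hsv[...,0]>=23)&(hsv[...,0]<=34)&(hsv[...,1]>150)&(hsv[...,2]>120)
    m&=(P[...,2]>zr[0])&(P[...,2]<zr[1])
    n,l,st,c=cv2.connectedComponentsWithStats(m.astype(np.uint8))
    out=[]
    for i in range(1,n):
        if st[i,4]<40: continue
        q=P[(l==i)]; zt=np.percentile(q[:,2],90); t=q[q[:,2]>zt-0.004]
        (ctr),r=cv2.minEnclosingCircle((t[:,:2]*1000).astype(np.float32))
        out.append((c[i].round(0).tolist(),st[i,4],(np.array(ctr)/1000).round(4).tolist(),round(r,1),round(float(zt),4)))
    if verbose:
        for o in out: print(o)
    return out
E
python3 - <<'E'
from h import *
for n in ('scene0','side0'):
    d=load(n);print(n);yellow(d)
    P=cloud(d);h=cv2.cvtColor(d['color'],cv2.COLOR_RGB2HSV)
    # foot red/pointer
    red=((h[...,0]<6)|(h[...,0]>174))&(h[...,1]>170)&(h[...,2]>90)&(P[...,2]<0.08)&(P[...,2]>0)
    k,l,st,c=cv2.connectedComponentsWithStats(red.astype(np.uint8))
    for i in range(1,k):
        if st[i,4]>5: print('red',c[i].round(),st[i,4],np.nanmedian(P[l==i],0).round(4))
    # pale deck top
    pale=(h[...,0]>10)&(h[...,0]<25)&(h[...,1]>60)&(h[...,2]>150)&(P[...,2]>0.025)&(P[...,2]<0.06)&(P[...,0]>.3)&(P[...,0]<.85)&(P[...,1]>-.1)
    q=P[pale];print('deck n',len(q),cv2.minAreaRect((q[:,:2]*1000).astype(np.float32)))
    z=q[:,2];print(np.histogram(z,10))
    bar=(P[...,2]>0.08)&(P[...,2]<0.112)&(P[...,0]>.3)&(P[...,0]<.8)&(P[...,1]>.0)&(P[...,1]<.5)
    k,l,st,c=cv2.connectedComponentsWithStats(bar.astype(np.uint8))
    for i in range(1,k):
        if st[i,4]>20:
            q=P[l==i];print('z.08-.11',c[i].round(),st[i,4],cv2.minAreaRect((q[q[:,2]>.1][:,:2]*1000).astype(np.float32)) if (q[:,2]>.1).sum()>5 else '')
    cab=(P[...,2]>0.2)&(P[...,0]>.3)&(P[...,1]>-.6)&(P[...,1]<.6); q=P[cab]
    print('high things', q.min(0) if len(q) else None); 
    for zz in np.arange(.2,1.3,.1):
        w=q[(q[:,2]>zz)&(q[:,2]<zz+.1)]
        if len(w): print(zz.round(2),len(w),np.percentile(w[:,0],1).round(3))
E
```

```text
scene0
([175.0, 11.0], np.int32(89), [0.6493, 1.5714], 28.1, 0.0538)
([283.0, 233.0], np.int32(226), [0.5002, -0.1239], 29.2, 0.0504)
([286.0, 259.0], np.int32(253), [0.4644, -0.2246], 29.2, 0.0501)
([307.0, 277.0], np.int32(279), [0.4911, -0.3108], 30.1, 0.0497)
([320.0, 302.0], np.int32(311), [0.484, -0.4054], 29.3, 0.0501)
([406.0, 328.0], np.int32(359), [0.6626, -0.5854], 20.7, 0.0576)
red [211.   3.] 15 [0.8448 1.5677 0.0375]
red [291. 196.] 6 [0.5904 0.0119 0.0488]
red [398. 220.] 133 [ 0.8338 -0.273   0.0665]
deck n 2289 ((609.4701538085938, 746.6072998046875), (1683.5994873046875, 466.3671875), 89.4734115600586)
(array([  6,  14, 120, 492, 687, 342, 238, 266, 106,  18]), array([0.02502539, 0.0282015 , 0.03137762, 0.03455374, 0.03772985,
       0.04090597, 0.04408208, 0.0472582 , 0.05043432, 0.05361043,
       0.05678655]))
z.08-.11 [262. 171.] 173 ((537.0931396484375, 122.41360473632812), (76.23970794677734, 24.307374954223633), 27.102909088134766)
high things [ 0.62811361 -0.59998895  0.2000829 ]
0.2 197 0.787
0.4 1547 0.629
0.5 7446 0.63
0.6 8161 0.631
0.7 8127 0.631
0.8 56
[... 683 characters left out ...]
446.] 20 [0.794  0.3302 0.0624]
red [142. 450.] 8 [0.7937 0.326  0.0489]
red [133. 462.] 6 [0.795  0.3504 0.0572]
deck n 10858 ((562.314697265625, 76.73904418945312), (299.8733215332031, 281.0902404785156), 25.929508209228516)
(array([  64,  162,  169,  847, 5602, 1230,  415,  703, 1504,  162]), array([0.02543474, 0.02793924, 0.03044375, 0.03294825, 0.03545276,
       0.03795726, 0.04046177, 0.04296627, 0.04547078, 0.04797529,
       0.05047979]))
z.08-.11 [331. 343.] 760 ((536.9255981445312, 131.02854919433594), (78.7792739868164, 21.377363204956055), 26.59501075744629)
high things [ 0.6291837  -0.59961453  0.20003034]
0.2 2507 0.796
0.3 20 0.848
0.4 9806 0.63
0.5 49683 0.63
0.6 11800 0.631
```

```bash
python3 - <<'E'
from h import *
a=load('side0')['color'][290:470,220:450];b=load('scene0')['color'][140:320,200:400]
cv2.imwrite('pics/c1.png',cv2.hconcat([cv2.resize(a,(400,313)),cv2.resize(b,(348,313),interpolation=cv2.INTER_CUBIC)])[:,:,::-1])
E
```

```text
(no output)
```

View pics/c1.png

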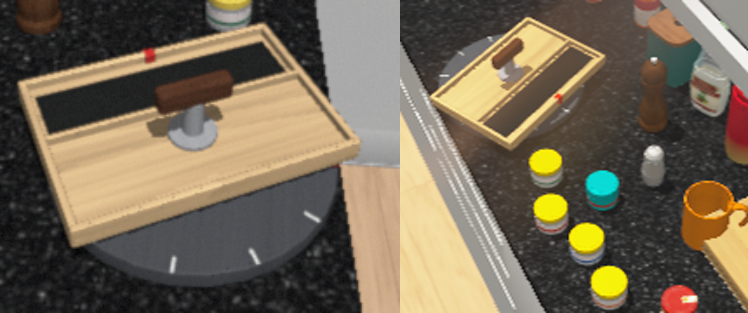

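All four tins agree between the two cameras to within 6 mm. The side camera's heights match the real ones (0.046), so I trust it more. The stand axis is at about (0.537, 0.130). The deck's x axis points at 116.6°, so with heading −3.4° the stand is 4 notches anticlockwise. Next I'll move above the grip.

```bash
cat >> h.py <<'E'
def plan(x,y,z,yaw=None):
    """shift (units, current tool axes) and turn units about tool z so that tool y points to yaw deg"""
    s=robot.sense();R=np.array(s['eef_rot']);p=np.array(s['position'])
    d=R.T@(np.array([x,y,z])-p)/0.05
    cy=np.degrees(np.arctan2(R[1,1],R[0,1]))
    print('pos',p.round(4),'yaw',cy.round(2),'tilt',np.degrees(R[:2,2]).round(2),'grip',round(s['grip_width'],4),'t',round(s['clock'],1),'j',np.round(s['joint_pos'],1))
    print('shift units',d.round(3))
    if yaw is not None:
        print('turn units',[(-((yaw-cy+180*k+540)%360-180)/6).round(3) for k in (0,1)])
E
python3 -m jog '[[[-0.3,-0.18,0,0,0,0,1],[-0.6,-0.37,0,0,0,0,1],[-0.6,-0.37,0,0,0,0,1],[-0.6,-0.37,0,0,0,0,1],[-0.6,-0.37,0,0,0,0,1],[-0.6,-0.37,0,0,0,0,1],[-0.6,-0.37,0,0,0,0,1],[-0.6,-0.37,0,0,0,0,1],[-0.6,-0.37,0,0,0,0,1],[-0.6,-0.37,0,0,0,0,1],[-0.6,-0.37,0,0,0,0,1],[-0.6,-0.37,0,0,0,0,1],[-0.6,-0.37,0,0,0,0,1],[-0.6,-0.37,0,0,0,0,1],[-0.6,-0.37,0,0,0,0,1],[-0.6,-0.37,0,0,0,0,1],[-0.3,-0.18,0,0,0,0,1]]]' 20
python3 -m jog '[[[0,0,0,0,0,-1,0.5],[0,0,0,0,0,-1,0.5],[0,0,0,0,0,-1,0.5],[0,0,0,0,0,-1,0.5],[0,0,0,0,0,-1,0.5],[0,0,0,0,0,-1,0.5],[0,0,0,0,0,-1,0.5],[0,0,0,0,0,-0.25,0.5],[0,0,0,0,0,0,0.5]]]'
python3 - <<'E'
from h import *
d=shot('wrist','wrist1'); plan(.537,.13,.105,116.6)
P=cloud(d)
b=(P[...,2]>.098)&(P[...,2]<.115)&(abs(P[...,0]-.537)<.08)&(abs(P[...,1]-.13)<.08)
k,l,st,c=cv2.connectedComponentsWithStats(b.astype(np.uint8))
for i in range(1,k):
  if st[i,4]>50: q=P[l==i];print(c[i],st[i,4],cv2.minAreaRect((q[:,:2]*1000).astype(np.float32)),np.median(q[:,2]))
E
```

```text
clock: 1.85
position: [0.5415, 0.1253, 0.2303]
eef_rot: [[-0.956, 0.293, 0.0], [0.293, 0.956, -0.001], [-0.0, -0.001, -1.0]]
contact_force: [-0.1, -0.3, -0.2]
grip_width: 0.0941
clock: 2.75
position: [0.5399, 0.1285, 0.2304]
eef_rot: [[-0.894, -0.448, -0.0], [-0.448, 0.894, 0.0], [0.0, 0.0, -1.0]]
contact_force: [-0.1, -0.8, -0.4]
grip_width: 0.0468
pos [0.54   0.1285 0.2304] yaw 116.58 tilt [-0.02  0.  ] grip 0.047 t 2.8 j [   4.4    9.4   91.1    0.    79.4 -112.1]
shift units [0.04  0.053 2.508]
turn units [np.float64(-0.003), np.float64(29.997)]
[323.80122324 233.30173293] 1962 ((534.4071655273438, 130.05569458007812), (78.6007308959961, 19.631227493286133), 26.186269760131836) 0.10618712715510928
```

View pics/wrist1.png

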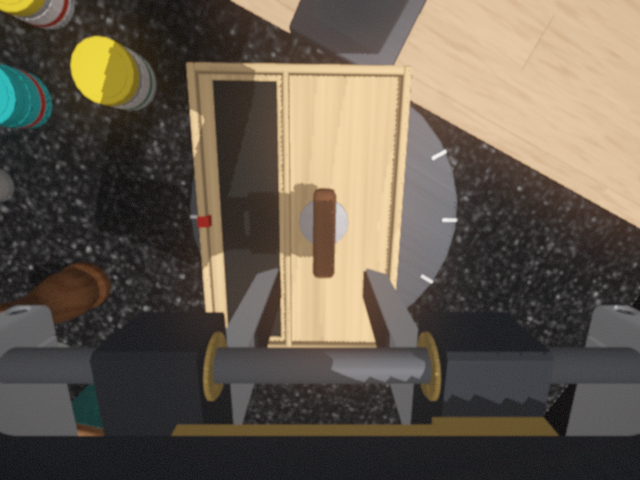

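The wrist view shows the bar at (324,233), centred at (0.534, 0.130), and the pointer at (205,221) over a white tick. I'll descend, pinch the bar, then turn.

```bash
python3 - <<'E'
from h import *
plan(.535,.130,.103,116.4)
E
python3 -m jog '[[[0.1,0.07,0.3,0,0,0,0.5],[0,0,0.6,0,0,0,0.5],[0,0,0.6,0,0,0,0.5],[0,0,0.6,0,0,0,0.5],[0,0,0.3,0,0,0,0.5],[0,0,0.15,0,0,0,0.5],[0,0,0,0,0,0,0.5]]]' 20
python3 -m jog '[[[0,0,0,0,0,0,0],[0,0,0,0,0,0,0],[0,0,0,0,0,0,0],[0,0,0,0,0,0,0],[0,0,0,0,0,0,0],[0,0,0,0,0,0,0]]]' 20
```

```text
pos [0.54   0.1285 0.2304] yaw 116.58 tilt [-0.02  0.  ] grip 0.047 t 2.8 j [   4.4    9.4   91.1    0.    79.4 -112.1]
shift units [0.076 0.071 2.548]
turn units [np.float64(0.03), np.float64(-29.97)]
clock: 3.5
position: [0.5341, 0.1294, 0.1025]
eef_rot: [[-0.894, -0.448, -0.001], [-0.448, 0.894, -0.0], [0.001, 0.0, -1.0]]
contact_force: [-0.2, 0.3, 0.3]
grip_width: 0.0473
clock: 4.1
position: [0.5357, 0.1287, 0.1041]
eef_rot: [[-0.894, -0.449, 0.003], [-0.449, 0.894, -0.001], [-0.002, -0.002, -1.0]]
contact_force: [1.5, -4.1, 4.9]
grip_width: 0.0207
```

```bash

python3 -m jog '[[[0,0,0,0,0,0.3,0],[0,0,0,0,0,0.5,0],[0,0,0,0,0,0.5,0],[0,0,0,0,0,0.5,0],[0,0,0,0,0,0.5,0],[0,0,0,0,0,0.5,0],[0,0,0,0,0,0.5,0],[0,0,0,0,0,0.5,0],[0,0,0,0,0,0.5,0],[0,0,0,0,0,0.5,0],[0,0,0,0,0,0.5,0],[0,0,0,0,0,0.5,0],[0,0,0,0,0,0.5,0],[0,0,0,0,0,0.5,0],[0,0,0,0,0,0.5,0],[0,0,0,0,0,0.5,0],[0,0,0,0,0,0.5,0],[0,0,0,0,0,0.5,0],[0,0,0,0,0,0.5,0],[0,0,0,0,0,0.5,0]]]' 30
python3 -m jog '[[[0,0,0,0,0,0.5,0],[0,0,0,0,0,0.5,0],[0,0,0,0,0,0.5,0],[0,0,0,0,0,0.5,0],[0,0,0,0,0,0.5,0],[0,0,0,0,0,0.5,0],[0,0,0,0,0,0.5,0],[0,0,0,0,0,0.5,0],[0,0,0,0,0,0.5,0],[0,0,0,0,0,0.5,0],[0,0,0,0,0,0.5,0],[0,0,0,0,0,0.5,0],[0,0,0,0,0,0.5,0],[0,0,0,0,0,0.5,0],[0,0,0,0,0,0.5,0],[0,0,0,0,0,0.5,0],[0,0,0,0,0,0.5,0],[0,0,0,0,0,0.5,0],[0,0,0,0,0,0.5,0],[0,0,0,0,0,0.5,0]]]' 30
python3 - <<'E'
from h import *
plan(.535,.130,.103,-3.4); shot('side','side1'); shot('scene','scene1')
E
```

```text
clock: 6.1
position: [0.5357, 0.1286, 0.1041]
eef_rot: [[-0.846, 0.534, 0.003], [0.534, 0.846, -0.001], [-0.003, 0.0, -1.0]]
contact_force: [0.5, -3.1, 4.4]
grip_width: 0.0203
clock: 8.1
position: [0.5356, 0.1286, 0.1041]
eef_rot: [[0.039, 0.999, 0.003], [0.999, -0.039, -0.001], [-0.001, 0.003, -1.0]]
contact_force: [2.0, -3.8, 5.4]
grip_width: 0.0202
pos [0.5356 0.1286 0.1041] yaw -2.25 tilt [ 0.15 -0.08] grip 0.0202 t 8.1 j [ 4.5 16.7 98.4 -0.1 64.7  6.8]
shift units [ 0.028 -0.013  0.022]
turn units [np.float64(0.191), np.float64(-29.809)]
```

View pics/side1.png

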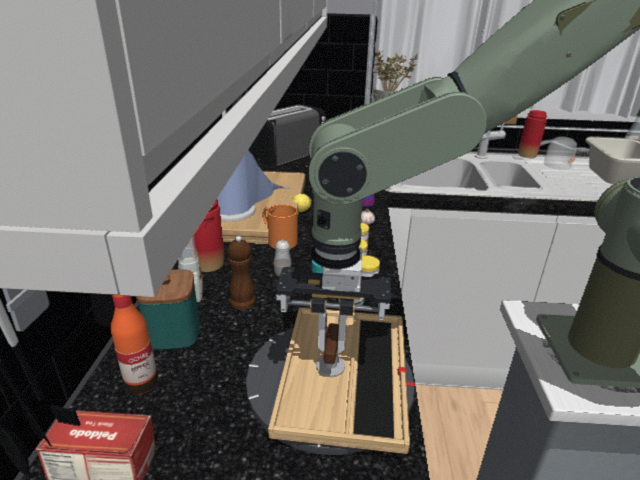

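View pics/scene1.png

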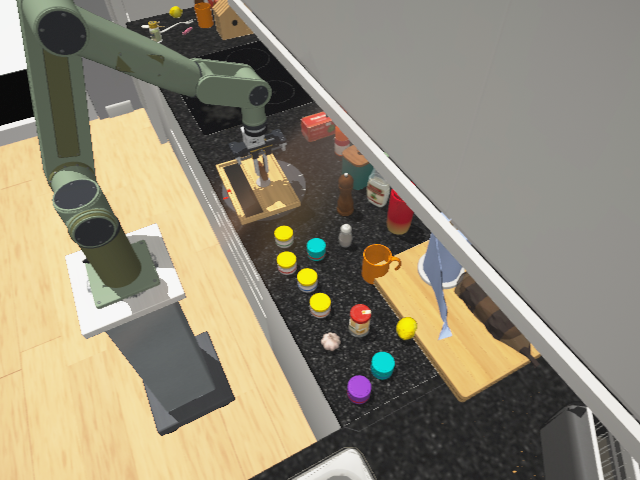

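The side view shows the red pointer at (402,370) with the foot's red mark right beside it at (409,384), so this is the red notch. I'll finish the last degree, open, go up and check.

```bash

python3 -m jog '[[[0,0,0,0,0,0.19,0],[0,0,0,0,0,0,0.5],[0,0,0,0,0,0,0.5],[0,0,0,0,0,0,0.5],[0,0,0,0,0,0,0.5],[0,0,-0.3,0,0,0,0.5],[0,0,-0.6,0,0,0,0.5],[0,0,-0.6,0,0,0,0.5],[0,0,-0.6,0,0,0,0.5],[0,0,-0.6,0,0,0,0.8],[0,0,-0.3,0,0,0,0.8],[0,0,0,0,0,0,0.8]]]' 30
python3 - <<'E'
from h import *
plan(.535,.130,.103,-3.4); shot('side','side2'); d=shot('wrist','wrist2')
P=cloud(d)
b=(P[...,2]>.098)&(P[...,2]<.115)&(abs(P[...,0]-.537)<.08)&(abs(P[...,1]-.13)<.08)
k,l,st,c=cv2.connectedComponentsWithStats(b.astype(np.uint8))
for i in range(1,k):
  if st[i,4]>50: q=P[l==i];print(c[i],st[i,4],cv2.minAreaRect((q[:,:2]*1000).astype(np.float32)),np.median(q[:,2]))
yellow(load('side2'))
d=load('side2');P=cloud(d)
b=(P[...,2]>.1)&(P[...,2]<.112)&(abs(P[...,0]-.537)<.08)&(abs(P[...,1]-.13)<.08)
q=P[b];print('side bar',cv2.minAreaRect((q[:,:2]*1000).astype(np.float32)))
# strip in side: black between pale
for n in('wrist2','side2'):
  d=load(n);P=cloud(d);h=cv2.cvtColor(d['color'],cv2.COLOR_RGB2HSV)
  m=(h[...,2]<60)&(P[...,2]>.030)&(P[...,2]<.045)&(abs(P[...,0]-.46)<.06)&(abs(P[...,1]-.13)<.2)
  k,l,st,c=cv2.connectedComponentsWithStats(m.astype(np.uint8))
  i=1+np.argmax(st[1:,4]);q=P[l==i];print(n,'strip',st[i,4],cv2.minAreaRect((q[:,:2]*1000).astype(np.float32)),np.median(q[:,2]))
a=load('side2')['color'][290:470,220:450]
cv2.imwrite('pics/c2.png',cv2.resize(a,None,fx=3,fy=3)[:,:,::-1])
E
```

```text
clock: 9.4
position: [0.5361, 0.1297, 0.2564]
eef_rot: [[0.057, 0.998, 0.006], [0.998, -0.057, 0.001], [0.001, 0.006, -1.0]]
contact_force: [0.3, -0.7, -0.4]
grip_width: 0.0677
pos [0.5361 0.1297 0.2564] yaw -3.26 tilt [0.37 0.04] grip 0.0677 t 9.4 j [ 4.6  7.6 90.1  0.  81.9  7.9]
shift units [ 2.000e-03 -4.200e-02  3.069e+00]
turn units [np.float64(0.023), np.float64(-29.977)]
[322.0463615 232.4278169] 1704 ((535.06298828125, 129.9245147705078), (79.47139739990234, 19.786869049072266), 86.35209655761719) 0.10621526907146717
([354.0, 228.0], np.int32(112), [0.4949, -0.397], 28.6, 0.046)
([352.0, 245.0], np.int32(144), [0.495, -0.3032], 28.3, 0.0456)
([371.0, 263.0], np.int32(167), [0.4573, -0.2192], 29.3, 0.0462)
([351.0, 286.0], np.int32(305), [0.5007, -0.1196], 31.3, 0.0463)
side bar ((536.9804077148438, 130.0337677001953), (79.75870513916016, 19.79573631286621), 85.91165924072266)
wrist2 strip 203 ((456.36712646484375, 6.153988838195801), (12.432144165039062, 39.680389404296875), 88.122314453125) 0.03946253699395724
side2 strip 3909 ((458.5415344238281, 132.45716857910156), (274.9410400390625, 59.388614654541016), 85.69414520263672) 0.03725141579869928
```

View pics/c2.png

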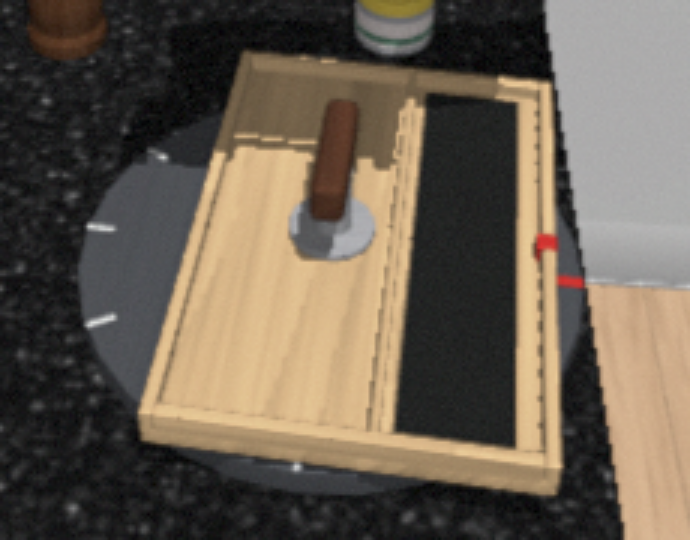

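View pics/wrist2.png

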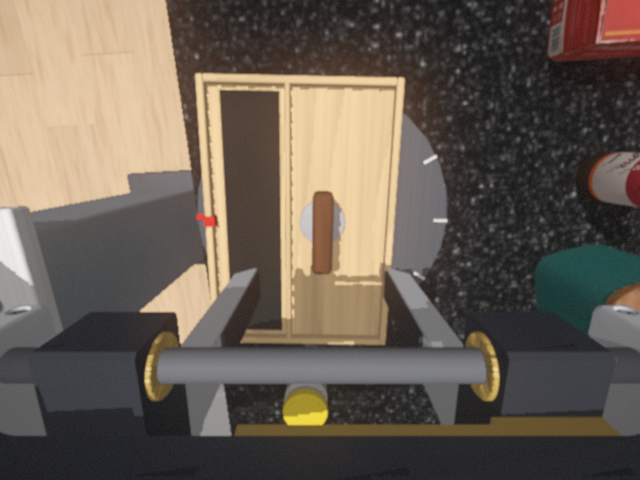

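The crop shows the red pointer aligned with the red mark and the bar at 86.1°, so the deck yaw is about −3.9°. The row centre works out at about (0.458, 0.134). The jaws can stay across the strip for every pick and place. First I'll go over the nearest tin, the one at (0.500, −0.120).

```bash
cat >> h.py <<'E'
def near(d,x,y,r=.06):
    P=cloud(d);hsv=cv2.cvtColor(d['color'],cv2.COLOR_RGB2HSV)
    m=(hsv[...,0]>=23)&(hsv[...,0]<=34)&(hsv[...,1]>150)&(hsv[...,2]>90)&(np.hypot(P[...,0]-x,P[...,1]-y)<r)
    q=P[m]
    if len(q)<30: print('none');return
    zt=np.percentile(q[:,2],80);q=q[q[:,2]>zt-.004]
    c,r=cv2.minEnclosingCircle((q[:,:2]*1000).astype(np.float32))
    print('near n',len(q),'c',np.round(c,1),'r',round(r,1),'z',zt.round(4),'x',(q[:,0].min().round(4),q[:,0].max().round(4)),'y',(q[:,1].min().round(4),q[:,1].max().round(4)))
E
python3 - <<'E'
from h import *
plan(.5,-.12,.2,-3.9)
E
python3 -m jog '[[[-0.3,-0.05,0.1,0,0,0.1,1],[-0.6,-0.05,0.1,0,0,0,1],[-0.6,-0.05,0.15,0,0,0,1],[-0.6,-0.05,0.15,0,0,0,1],[-0.6,-0.05,0.15,0,0,0,1],[-0.6,-0.05,0.15,0,0,0,1],[-0.6,-0.05,0.15,0,0,0,1],[-0.6,-0.03,0.1,0,0,0,1],[-0.4,0,0.05,0,0,0,1],[0,0,0,0,0,0,1],[0,0,0,0,0,0,1]]]'
python3 - <<'E'
from h import *
d=shot('wrist','wrist3');near(d,.5,-.12);plan(.5,-.12,.04,-3.9)
E
```

```text
pos [0.5338 0.1294 0.2523] yaw -3.27 tilt [-0.06 -0.  ] grip 0.0742 t 9.5 j [ 4.6  7.8 90.4  0.  81.9  7.9]
shift units [-5.019 -0.39   1.047]
turn units [np.float64(0.105), np.float64(-29.895)]
clock: 10.6
position: [0.4975, -0.1139, 0.1962]
eef_rot: [[0.069, 0.998, -0.003], [0.998, -0.069, 0.002], [0.001, -0.003, -1.0]]
contact_force: [0.2, -0.1, 0.1]
grip_width: 0.0944
near n 2871 c [ 498.4 -119.9] r 29.2 z 0.0481 x (np.float64(0.4693), np.float64(0.5268)) y (np.float64(-0.1487), np.float64(-0.0908))
pos [ 0.498  -0.1134  0.1967] yaw -3.91 tilt [-0.14  0.08] grip 0.0941 t 10.7 j [-22.6   5.9  99.3   0.   75.  -18.7]
shift units [-0.132  0.058  3.133]
turn units [np.float64(-0.002), np.float64(29.998)]
```

View pics/wrist3.png

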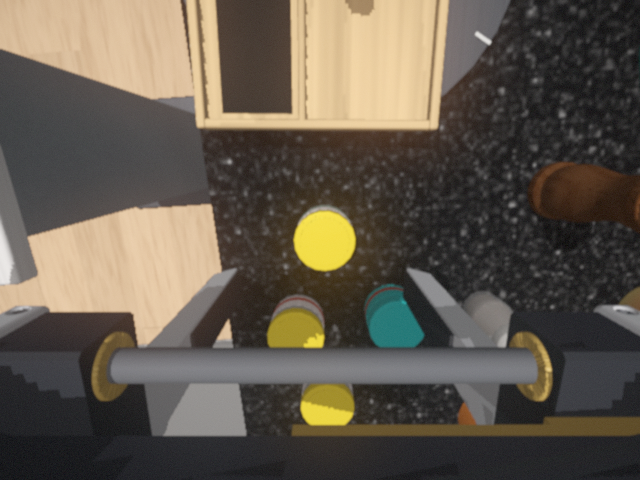

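The tin, with its yellow lid at (325,240) and measured z of 0.048, fits the tin description; the turquoise look-alike is at (393,318). I'll descend and grip it.

```bash

python3 -m jog '[[[-0.12,0.02,0.3,0,0,0,1],[0,0,0.5,0,0,0,1],[0,0,0.6,0,0,0,1],[0,0,0.6,0,0,0,1],[0,0,0.6,0,0,0,1],[0,0,0.35,0,0,0,1],[0,0,0.18,0,0,0,1],[0,0,0,0,0,0,1]]]' 15
python3 -m jog '[[[0,0,0,0,0,0,0.5],[0,0,0,0,0,0,0.5],[0,0,0,0,0,0,0.5],[0,0,0,0,0,0,0.5],[0,0,0,0,0,0,0.5],[0,0,0,0,0,0,0.5]]]' 15
python3 -m jog '[[[0,0,-0.3,0,0,0,0.5],[0,0,-0.5,0,0,0,0.5],[0,0,-0.6,0,0,0,0.5],[0,0,-0.6,0,0,0,0.5],[0,0,-0.4,0,0,0,0.5],[0,0,-0.1,0,0,0,0.5],[0,0,0,0,0,0,0.5]]]' 15
python3 -c "
from h import *
c=np.array([.458,.134]);u=np.array([.068,.9977])
for k in(-1.5,-.5,.5,1.5):print((c+u*.067*k).round(4))
p=c+u*.067*1.5
plan(p[0],p[1],.165,-3.9)"
```

```text
clock: 11.45
position: [0.4986, -0.1186, 0.0402]
eef_rot: [[0.066, 0.998, -0.003], [0.998, -0.066, 0.001], [0.001, -0.003, -1.0]]
contact_force: [0.7, -0.4, 0.2]
grip_width: 0.0937
clock: 12.05
position: [0.4997, -0.12, 0.042]
eef_rot: [[0.068, 0.998, 0.0], [0.998, -0.068, -0.0], [-0.0, 0.0, -1.0]]
contact_force: [-1.2, -0.4, 4.5]
grip_width: 0.0577
clock: 12.75
position: [0.4997, -0.1199, 0.1666]
eef_rot: [[0.068, 0.998, 0.001], [0.998, -0.068, -0.0], [-0.0, 0.001, -1.0]]
contact_force: [0.9, 0.0, -2.1]
grip_width: 0.0576
[0.4512 0.0337]
[0.4557 0.1006]
[0.4603 0.1674]
[0.4648 0.2343]
pos [ 0.4997 -0.1199  0.1666] yaw -3.88 tilt [ 0.05 -0.02] grip 0.0576 t 12.8 j [-23.2   8.  100.7  -0.   71.2 -19.3]
shift units [ 7.021 -1.176  0.029]
turn units [np.float64(0.004), np.float64(-29.996)]
```

```bash

python3 -m jog '[[[0.2,-0.1,0,0,0,0,0.5],[0.4,-0.15,0,0,0,0,0.5],[0.6,-0.15,0,0,0,0,0.5],[0.6,-0.15,0,0,0,0,0.5],[0.6,-0.15,0,0,0,0,0.5],[0.6,-0.15,0,0,0,0,0.5],[0.6,-0.15,0,0,0,0,0.5],[0.6,-0.1,0,0,0,0,0.5],[0.6,-0.08,0,0,0,0,0.5],[0.6,0,0,0,0,0,0.5],[0.6,0,0,0,0,0,0.5],[0.6,0,0,0,0,0,0.5],[0.3,0,0,0,0,0,0.5],[0.12,0,0,0,0,0,0.5],[0,0,0,0,0,0,0.5],[0,0,0,0,0,0,0.5]]]' 15
python3 -c "
from h import *
plan(.4648,.2343,.0795,-3.9)
d=shot('wrist','wrist4');near(d,.465,.234,.08)"
```

```text
clock: 14.35
position: [0.464, 0.2334, 0.1659]
eef_rot: [[0.068, 0.998, -0.001], [0.998, -0.068, -0.001], [-0.001, -0.001, -1.0]]
contact_force: [0.4, 0.0, -1.9]
grip_width: 0.0576
pos [0.464  0.2334 0.1659] yaw -3.91 tilt [-0.07 -0.06] grip 0.0576 t 14.3 j [17.2  8.8 99.9 -0.  71.3 21.1]
shift units [0.021 0.016 1.728]
turn units [np.float64(-0.002), np.float64(29.998)]
near n 9325 c [463.2 233.9] r 29.4 z 0.1719 x (np.float64(0.434), np.float64(0.4924)) y (np.float64(0.2111), np.float64(0.263))
```

View pics/wrist4.png

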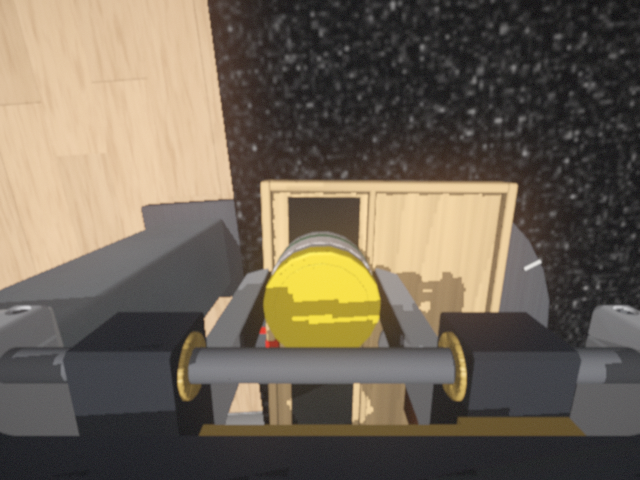

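The tin is hanging straight above the strip at (322,295). Lowering and releasing.

```bash

python3 -m jog '[[[0.02,0.02,0.3,0,0,0,0.5],[0,0,0.5,0,0,0,0.5],[0,0,0.4,0,0,0,0.5],[0,0,0.25,0,0,0,0.5],[0,0,0.15,0,0,0,0.5],[0,0,0.07,0,0,0,0.5],[0,0,0.05,0,0,0,0.5],[0,0,0,0,0,0,0.5]]]' 15
python3 -c "
from h import *
plan(.4648,.2343,.079,-3.9)"
```

```text
clock: 15.2
position: [0.466, 0.2353, 0.0809]
eef_rot: [[0.068, 0.998, 0.001], [0.998, -0.068, 0.0], [0.0, 0.001, -1.0]]
contact_force: [-0.2, 1.2, -1.6]
grip_width: 0.0577
pos [0.466  0.2353 0.0809] yaw -3.88 tilt [0.05 0.01] grip 0.0577 t 15.2 j [ 17.3  15.6 103.2  -0.   61.1  21.2]
shift units [-0.023 -0.022  0.038]
turn units [np.float64(0.004), np.float64(-29.996)]
```

```bash

python3 -m jog '[[[-0.02,-0.02,0.03,0,0,0,0.5],[0,0,0,0,0,0,0.5],[0,0,0,0,0,0,0.65],[0,0,0,0,0,0,0.75],[0,0,0,0,0,0,0.75],[0,0,-0.2,0,0,0,0.75],[0,0,-0.5,0,0,0,0.75],[0,0,-0.6,0,0,0,0.75],[0,0,-0.6,0,0,0,0.8],[0,0,-0.3,0,0,0,0.8],[0,0,0,0,0,0,0.8]]]' 15
python3 -c "
from h import *
plan(.464,-.219,.19,-3.9)
d=shot('wrist','wrist5');near(d,.465,.234,.06);yellow(shot('side','side5'))"
```

```text
clock: 16.3
position: [0.4667, 0.2351, 0.1927]
eef_rot: [[0.067, 0.998, 0.007], [0.998, -0.067, 0.002], [0.003, 0.007, -1.0]]
contact_force: [0.1, -0.0, 0.6]
grip_width: 0.0753
pos [0.4667 0.2351 0.1927] yaw -3.87 tilt [0.4  0.13] grip 0.0753 t 16.3 j [17.2  7.2 98.4  0.  74.  21.1]
shift units [-9.065  0.559  0.035]
turn units [np.float64(0.005), np.float64(-29.995)]
near n 3725 c [464.2 234.8] r 29.3 z 0.086 x (np.float64(0.4362), np.float64(0.4933)) y (np.float64(0.2056), np.float64(0.2639))
([356.0, 228.0], np.int32(158), [0.4872, -0.4005], 30.0, 0.0459)
([354.0, 245.0], np.int32(203), [0.4929, -0.3028], 29.4, 0.0461)
([366.0, 260.0], np.int32(133), [0.4667, -0.2259], 25.7, 0.0467)
([374.0, 399.0], np.int32(991), [0.4664, 0.2344], 29.6, 0.0847)
```

View pics/side5.png

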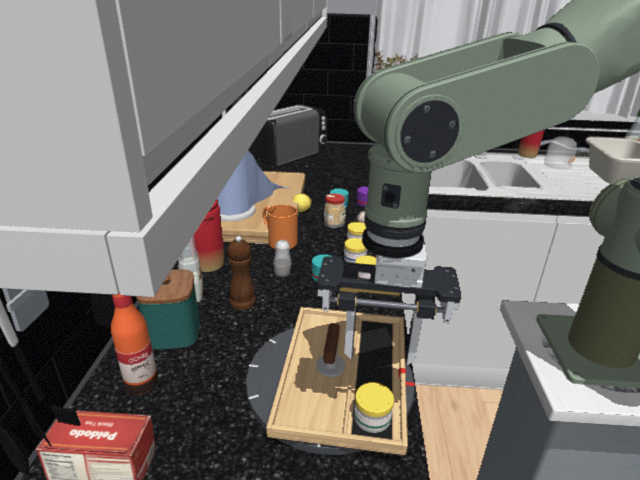

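The first tin stands on the strip at side px (374,405), measured at (0.465, 0.2345) with the lid top at 0.085. On to the second tin.

```bash

python3 -m jog '[[[-0.3,0,0,0,0,0,0.8],[-0.5,0.02,0,0,0,0,1],[-0.6,0.05,0,0,0,0,1],[-0.6,0.05,0,0,0,0,1],[-0.6,0.05,0,0,0,0,1],[-0.6,0.05,0,0,0,0,1],[-0.6,0.05,0,0,0,0,1],[-0.6,0.05,0,0,0,0,1],[-0.6,0.05,0,0,0,0,1],[-0.6,0.05,0,0,0,0,1],[-0.6,0.05,0,0,0,0,1],[-0.6,0.05,0,0,0,0,1],[-0.6,0.04,0,0,0,0,1],[-0.6,0,0,0,0,0,1],[-0.6,0,0,0,0,0,1],[-0.4,0,0,0,0,0,1],[-0.06,0,0,0,0,0,1],[0,0,0,0,0,0,1]]]'
python3 - <<'E'
from h import *
d=shot('wrist','wrist6');near(d,.464,-.219);plan(.464,-.219,.04,-3.9)
E
```

```text
clock: 18.2
position: [0.4605, -0.2195, 0.1877]
eef_rot: [[0.069, 0.998, -0.002], [0.998, -0.069, 0.002], [0.002, -0.002, -1.0]]
contact_force: [0.2, 0.9, 0.2]
grip_width: 0.0942
near n 3049 c [ 461.5 -219.6] r 29.1 z 0.048 x (np.float64(0.4326), np.float64(0.4903)) y (np.float64(-0.2482), np.float64(-0.1905))
pos [ 0.4608 -0.2188  0.1879] yaw -3.91 tilt [-0.11  0.1 ] grip 0.0942 t 18.2 j [-35.1   6.3  99.9   0.   73.9 -31.2]
shift units [-0.004  0.07   2.958]
turn units [np.float64(-0.001), np.float64(29.999)]
```

View pics/wrist6.png

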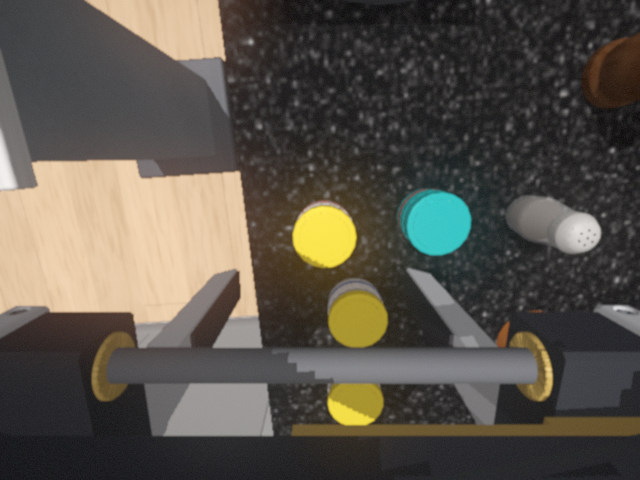

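The tin at (324,236) is centred between the jaws. The turquoise tin at (436,222) has about 43 mm of gap to it, so I'll open a bit narrower.

```bash

python3 -m jog '[[[-0.02,0.03,0.3,0,0,0,0.88],[0,0,0.5,0,0,0,0.88],[0,0,0.6,0,0,0,0.88],[0,0,0.6,0,0,0,0.88],[0,0,0.5,0,0,0,0.88],[0,0,0.3,0,0,0,0.88],[0,0,0.15,0,0,0,0.88],[0,0,0,0,0,0,0.88]]]' 15
python3 -m jog '[[[0,0,0,0,0,0,0.5],[0,0,0,0,0,0,0.5],[0,0,0,0,0,0,0.5],[0,0,0,0,0,0,0.5],[0,0,0,0,0,0,0.5],[0,0,0,0,0,0,0.5]]]' 15
python3 -m jog '[[[0,0,-0.3,0,0,0,0.5],[0,0,-0.5,0,0,0,0.5],[0,0,-0.6,0,0,0,0.5],[0,0,-0.6,0,0,0,0.5],[0,0,-0.4,0,0,0,0.5],[0,0,-0.1,0,0,0,0.5],[0,0,0,0,0,0,0.5]]]' 15
python3 -c "
from h import *
plan(.4603,.1674,.165,-3.9)"
```

```text
clock: 19.05
position: [0.4624, -0.2191, 0.0404]
eef_rot: [[0.066, 0.998, -0.002], [0.998, -0.066, 0.002], [0.002, -0.002, -1.0]]
contact_force: [-0.7, 0.1, 0.1]
grip_width: 0.0825
clock: 19.65
position: [0.4635, -0.221, 0.0423]
eef_rot: [[0.068, 0.998, 0.001], [0.998, -0.068, -0.001], [-0.001, 0.001, -1.0]]
contact_force: [-1.4, 1.3, 5.8]
grip_width: 0.0578
clock: 20.35
position: [0.4634, -0.2208, 0.1667]
eef_rot: [[0.068, 0.998, 0.001], [0.998, -0.068, -0.001], [-0.001, 0.001, -1.0]]
contact_force: [-0.2, -0.1, -2.0]
grip_width: 0.0576
pos [ 0.4634 -0.2208  0.1667] yaw -3.88 tilt [ 0.06 -0.04] grip 0.0576 t 20.4 j [-35.1   7.9 100.8   0.   71.2 -31.3]
shift units [ 7.742 -0.587  0.028]
turn units [np.float64(0.003), np.float64(-29.997)]
```

```bash

python3 -m jog '[[[0.3,-0.04,0,0,0,0,0.5],[0.5,-0.05,0,0,0,0,0.5],[0.6,-0.05,0,0,0,0,0.5],[0.6,-0.05,0,0,0,0,0.5],[0.6,-0.05,0,0,0,0,0.5],[0.6,-0.05,0,0,0,0,0.5],[0.6,-0.05,0,0,0,0,0.5],[0.6,-0.05,0,0,0,0,0.5],[0.6,-0.05,0,0,0,0,0.5],[0.6,-0.05,0,0,0,0,0.5],[0.6,-0.05,0,0,0,0,0.5],[0.6,-0.05,0,0,0,0,0.5],[0.6,0,0,0,0,0,0.5],[0.3,0,0,0,0,0,0.5],[0.04,0,0,0,0,0,0.5],[0,0,0.3,0,0,0,0.5],[0,0,0.5,0,0,0,0.5],[0,0,0.4,0,0,0,0.5],[0,0,0,0,0,0,0.5]]]' 15
python3 -c "
from h import *
plan(.4603,.1674,.0795,-3.9)"
```

```text
clock: 22.25
position: [0.4557, 0.1663, 0.1024]
eef_rot: [[0.068, 0.998, -0.01], [0.998, -0.068, -0.002], [-0.003, -0.009, -1.0]]
contact_force: [-1.2, -1.5, -2.6]
grip_width: 0.0573
pos [0.4557 0.1663 0.1024] yaw -3.91 tilt [-0.55 -0.11] grip 0.0573 t 22.2 j [  9.8  10.  107.2  -0.   63.4  13.7]
shift units [0.029 0.095 0.457]
turn units [np.float64(-0.001), np.float64(29.999)]
```

```bash

python3 -m jog '[[[0,0,0,0,0,0,0.5],[0,0,0,0,0,0,0.5]]]' 15
python3 -c "
from h import *
plan(.4603,.1674,.0795,-3.9)"
```

```text
clock: 22.45
position: [0.4606, 0.1674, 0.1073]
eef_rot: [[0.068, 0.998, 0.001], [0.998, -0.068, 0.0], [0.0, 0.001, -1.0]]
contact_force: [0.2, 0.1, -0.8]
grip_width: 0.0583
pos [0.4606 0.1674 0.1073] yaw -3.89 tilt [0.08 0.01] grip 0.0583 t 22.4 j [  9.8   9.7 106.8  -0.   63.4  13.7]
shift units [-0.001 -0.006  0.556]
turn units [np.float64(0.001), np.float64(-29.999)]
```

Settled and on target, so it was only swing. Lowering gently.

```bash

python3 -m jog '[[[0,0,0.15,0,0,0,0.5],[0,0,0.15,0,0,0,0.5],[0,0,0.12,0,0,0,0.5],[0,0,0.08,0,0,0,0.5],[0,0,0.05,0,0,0,0.5],[0,0,0,0,0,0,0.5],[0,0,0,0,0,0,0.5]]]' 15
python3 -m jog '[[[0,0,0,0,0,0,0.65],[0,0,0,0,0,0,0.75],[0,0,0,0,0,0,0.75],[0,0,-0.2,0,0,0,0.75],[0,0,-0.5,0,0,0,0.75],[0,0,-0.6,0,0,0,0.75],[0,0,-0.6,0,0,0,0.8],[0,0,-0.3,0,0,0,0.8],[0,0,0,0,0,0,0.8],[0,0,0,0,0,0,0.8]]]' 15
python3 -c "
from h import *
plan(.493,-.303,.19,-3.9)
d=shot('wrist','wrist7');near(d,.460,.167,.033);yellow(shot('side','side7'))"
```

```text
clock: 23.15
position: [0.4598, 0.1681, 0.0802]
eef_rot: [[0.068, 0.998, -0.001], [0.998, -0.068, 0.001], [0.001, -0.001, -1.0]]
contact_force: [-3.0, 1.1, 8.8]
grip_width: 0.0576
clock: 24.15
position: [0.4598, 0.1675, 0.189]
eef_rot: [[0.068, 0.998, 0.0], [0.998, -0.068, 0.0], [0.0, 0.0, -1.0]]
contact_force: [0.3, 0.6, 0.4]
grip_width: 0.0752
pos [0.4598 0.1675 0.189 ] yaw -3.88 tilt [0.02 0.  ] grip 0.0752 t 24.1 j [  9.9   3.6 102.7  -0.   73.6  13.7]
shift units [-9.343  1.298 -0.02 ]
turn units [np.float64(0.004), np.float64(-29.996)]
near n 3815 c [458.4 168.9] r 29.3 z 0.086 x (np.float64(0.4305), np.float64(0.4873)) y (np.float64(0.14), np.float64(0.1979))
([358.0, 228.0], np.int32(197), [0.4839, -0.4005], 31.2, 0.046)
([375.0, 385.0], np.int32(1806), [0.4673, 0.2021], 62.0, 0.0847)
```

View pics/wrist7.png

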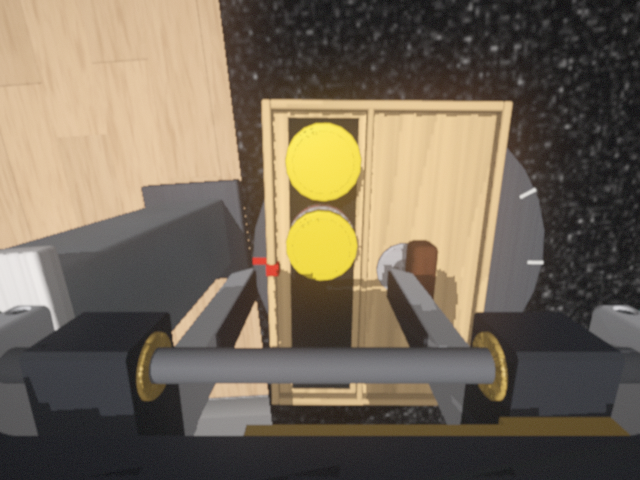

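Both tins sit centred on the strip in the wrist view, at (323,162) and (322,245), about 65 mm apart. On to the third.

```bash

python3 -m jog '[[[-0.3,0.05,0,0,0,0,0.8],[-0.5,0.1,0,0,0,0,1],[-0.6,0.1,0,0,0,0,1],[-0.6,0.1,0,0,0,0,1],[-0.6,0.1,0,0,0,0,1],[-0.6,0.1,0,0,0,0,1],[-0.6,0.1,0,0,0,0,1],[-0.6,0.1,0,0,0,0,1],[-0.6,0.1,0,0,0,0,1],[-0.6,0.1,0,0,0,0,1],[-0.6,0.1,0,0,0,0,1],[-0.6,0.1,0,0,0,0,1],[-0.6,0.1,0,0,0,0,1],[-0.6,0.05,0,0,0,0,1],[-0.6,0,0,0,0,0,1],[-0.5,0,0,0,0,0,1],[-0.24,0,0,0,0,0,1],[0,0,0,0,0,0,1],[0,0,0,0,0,0,1]]]'
python3 - <<'E'
from h import *
d=shot('wrist','wrist8');near(d,.493,-.303);plan(.493,-.303,.04,-3.9)
E
```

```text
clock: 26.15
position: [0.4929, -0.3017, 0.188]
eef_rot: [[0.067, 0.998, -0.001], [0.998, -0.067, 0.002], [0.002, -0.001, -1.0]]
contact_force: [0.4, 0.2, -0.8]
grip_width: 0.0939
near n 2973 c [ 489.  -306.1] r 29.3 z 0.048 x (np.float64(0.4601), np.float64(0.5178)) y (np.float64(-0.3343), np.float64(-0.2768))
pos [ 0.493  -0.3015  0.1883] yaw -3.83 tilt [-0.06  0.09] grip 0.0939 t 26.2 j [-40.   14.4  90.4   0.   75.3 -36.2]
shift units [-0.035  0.005  2.966]
turn units [np.float64(0.012), np.float64(-29.988)]
```

View pics/wrist8.png

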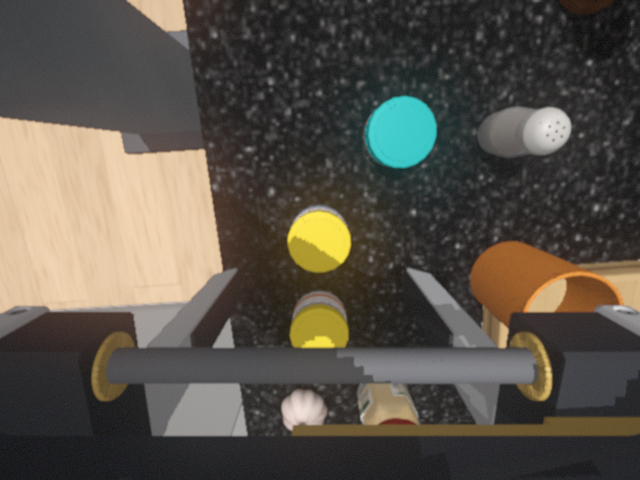

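```bash

python3 -m jog '[[[-0.09,-0.05,0.3,0,0,0,0.9],[0,0,0.5,0,0,0,0.9],[0,0,0.6,0,0,0,0.9],[0,0,0.6,0,0,0,0.9],[0,0,0.5,0,0,0,0.9],[0,0,0.3,0,0,0,0.9],[0,0,0.16,0,0,0,0.9],[0,0,0,0,0,0,0.9]]]' 15
python3 -m jog '[[[0,0,0,0,0,0,0.5],[0,0,0,0,0,0,0.5],[0,0,0,0,0,0,0.5],[0,0,0,0,0,0,0.5],[0,0,0,0,0,0,0.5],[0,0,0,0,0,0,0.5]]]' 15
python3 -m jog '[[[0,0,-0.3,0,0,0,0.5],[0,0,-0.5,0,0,0,0.5],[0,0,-0.6,0,0,0,0.5],[0,0,-0.6,0,0,0,0.5],[0,0,-0.4,0,0,0,0.5],[0,0,-0.1,0,0,0,0.5],[0,0,0,0,0,0,0.5]]]' 15
python3 -c "
from h import *
plan(.4557,.1006,.165,-3.9)"
```

```text
clock: 27.0
position: [0.4899, -0.3064, 0.0399]
eef_rot: [[0.067, 0.998, -0.002], [0.998, -0.067, 0.001], [0.001, -0.002, -1.0]]
contact_force: [0.2, 0.6, -0.6]
grip_width: 0.0844
clock: 27.6
position: [0.4908, -0.3076, 0.042]
eef_rot: [[0.068, 0.998, 0.001], [0.998, -0.068, -0.001], [-0.001, 0.001, -1.0]]
contact_force: [-1.2, 0.9, 6.1]
grip_width: 0.0577
clock: 28.3
position: [0.4908, -0.3074, 0.1669]
eef_rot: [[0.068, 0.998, 0.002], [0.998, -0.068, -0.001], [-0.001, 0.002, -1.0]]
contact_force: [-0.4, 0.2, -0.3]
grip_width: 0.0579
pos [ 0.4908 -0.3074  0.1669] yaw -3.87 tilt [ 0.09 -0.07] grip 0.0579 t 28.3 j [-40.6  15.6  91.5   0.   72.7 -36.8]
shift units [ 8.093 -1.251  0.027]
turn units [np.float64(0.004), np.float64(-29.996)]
```

```bash

python3 -m jog '[[[0.3,-0.05,0,0,0,0,0.5],[0.5,-0.1,0,0,0,0,0.5],[0.6,-0.1,0,0,0,0,0.5],[0.6,-0.1,0,0,0,0,0.5],[0.6,-0.1,0,0,0,0,0.5],[0.6,-0.1,0,0,0,0,0.5],[0.6,-0.1,0,0,0,0,0.5],[0.6,-0.1,0,0,0,0,0.5],[0.6,-0.1,0,0,0,0,0.5],[0.6,-0.1,0,0,0,0,0.5],[0.6,-0.1,0,0,0,0,0.5],[0.6,-0.1,0,0,0,0,0.5],[0.6,-0.1,0,0,0,0,0.5],[0.5,0,0,0,0,0,0.5],[0.2,0,0,0,0,0,0.5],[0,0,0.3,0,0,0,0.5],[0,0,0.5,0,0,0,0.5],[0,0,0.4,0,0,0,0.5],[0,0,0,0,0,0,0.5],[0,0,0,0,0,0,0.5]]]' 15
python3 -m jog '[[[0,0,0,0,0,0,0.5]]]' 15
python3 -c "
from h import *
plan(.4557,.1001,.0795,-3.9)"
```

```text
clock: 30.3
position: [0.4545, 0.1009, 0.1053]
eef_rot: [[0.068, 0.998, -0.002], [0.998, -0.068, -0.0], [-0.0, -0.002, -1.0]]
contact_force: [-0.9, 0.8, -0.9]
grip_width: 0.0578
clock: 30.4
position: [0.4561, 0.101, 0.1068]
eef_rot: [[0.068, 0.998, 0.001], [0.998, -0.068, -0.0], [0.0, 0.001, -1.0]]
contact_force: [-0.6, -0.2, -1.1]
grip_width: 0.0578
pos [0.4561 0.101  0.1068] yaw -3.89 tilt [ 0.09 -0.  ] grip 0.0578 t 30.4 j [  1.9   7.1 109.9  -0.   62.9   5.7]
shift units [-0.018 -0.008  0.546]
turn units [np.float64(0.001), np.float64(-29.999)]
```

```bash

python3 -m jog '[[[-0.02,0,0.15,0,0,0,0.5],[0,0,0.15,0,0,0,0.5],[0,0,0.12,0,0,0,0.5],[0,0,0.08,0,0,0,0.5],[0,0,0.04,0,0,0,0.5],[0,0,0,0,0,0,0.5],[0,0,0,0,0,0,0.5]]]' 15
python3 -m jog '[[[0,0,0,0,0,0,0.65],[0,0,0,0,0,0,0.75],[0,0,0,0,0,0,0.75],[0,0,-0.2,0,0,0,0.75],[0,0,-0.5,0,0,0,0.75],[0,0,-0.6,0,0,0,0.75],[0,0,-0.6,0,0,0,0.8],[0,0,-0.3,0,0,0,0.8],[0,0,0,0,0,0,0.8],[0,0,0,0,0,0,0.8]]]' 15
python3 -c "
from h import *
plan(.485,-.40,.19,-3.9)
d=shot('wrist','wrist9');near(d,.4557,.101,.033);near(d,.460,.168,.033);near(d,.465,.234,.033);yellow(shot('side','side9'))"
```

```text
clock: 31.1
position: [0.4549, 0.1, 0.0798]
eef_rot: [[0.067, 0.998, -0.002], [0.998, -0.067, -0.001], [-0.001, -0.002, -1.0]]
contact_force: [-4.1, -0.5, 7.8]
grip_width: 0.0581
clock: 32.1
position: [0.4553, 0.1001, 0.1891]
eef_rot: [[0.068, 0.998, 0.001], [0.998, -0.068, -0.0], [0.0, 0.001, -1.0]]
contact_force: [0.0, -0.1, 0.0]
grip_width: 0.0753
pos [0.4553 0.1001 0.1891] yaw -3.87 tilt [ 0.03 -0.  ] grip 0.0753 t 32.1 j [  1.7   0.7 105.8  -0.   73.5   5.6]
shift units [-9.94   1.268 -0.018]
turn units [np.float64(0.004), np.float64(-29.996)]
near n 3835 c [454.2 101.2] r 29.2 z 0.086 x (np.float64(0.4262), np.float64(0.4828)) y (np.float64(0.072), np.float64(0.1304))
near n 4570 c [458.7 168.6] r 29.3 z 0.086 x (np.float64(0.4304), np.float64(0.4869)) y (np.float64(0.1398), np.float64(0.1974))
near n 2613 c [464.4 234.4] r 29.2 z 0.0858 x (np.float64(0.4361), np.float64(0.4927)) y (np.float64(0.2052), np.float64(0.2632))
([375.0, 373.0], np.int32(2453), [0.4629, 0.1679], 96.0, 0.0846)
```

View pics/wrist9.png

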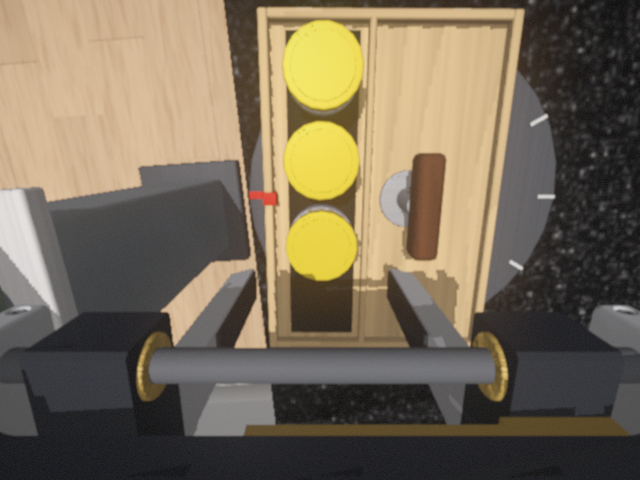

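The third tin is in line with the others; gaps are about 9 mm. Moving on to the fourth.

```bash

python3 -m jog '[[[-0.3,0.05,0,0,0,0,0.8],[-0.6,0.1,0,0,0,0,1],[-0.6,0.1,0,0,0,0,1],[-0.6,0.1,0,0,0,0,1],[-0.6,0.1,0,0,0,0,1],[-0.6,0.1,0,0,0,0,1],[-0.6,0.1,0,0,0,0,1],[-0.6,0.1,0,0,0,0,1],[-0.6,0.1,0,0,0,0,1],[-0.6,0.1,0,0,0,0,1],[-0.6,0.1,0,0,0,0,1],[-0.6,0.1,0,0,0,0,1],[-0.6,0.1,0,0,0,0,1],[-0.6,0.02,0,0,0,0,1],[-0.6,0,0,0,0,0,1],[-0.6,0,0,0,0,0,1],[-0.4,0,0,0,0,0,1],[-0.24,0,0,0,0,0,1],[0,0,0,0,0,0,1],[0,0,0,0,0,0,1]]]'
python3 - <<'E'
from h import *
d=shot('wrist','wrist10');near(d,.485,-.40);plan(.485,-.4,.04,-3.9)
E
```

```text
clock: 34.2
position: [0.4851, -0.399, 0.1884]
eef_rot: [[0.067, 0.998, -0.001], [0.998, -0.067, 0.002], [0.002, -0.001, -1.0]]
contact_force: [-0.0, -0.4, 1.3]
grip_width: 0.0938
near n 2990 c [ 482.3 -401.1] r 29.2 z 0.048 x (np.float64(0.4535), np.float64(0.5106)) y (np.float64(-0.4298), np.float64(-0.372))
pos [ 0.4853 -0.3987  0.1886] yaw -3.82 tilt [-0.02  0.07] grip 0.0938 t 34.2 j [-47.3  20.2  82.9   0.   77.  -43.5]
shift units [-2.900e-02 -2.000e-03  2.972e+00]
turn units [np.float64(0.013), np.float64(-29.987)]
```

View pics/wrist10.png

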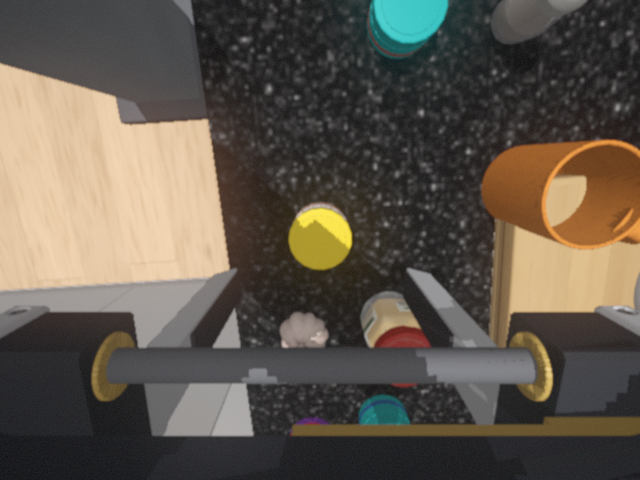

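The tin at (320,239) is the last yellow one. The jar (395,345) and the garlic (303,330) are clear of the fingers.

```bash

python3 -m jog '[[[-0.04,-0.03,0.3,0,0,0,0.9],[0,0,0.5,0,0,0,0.9],[0,0,0.6,0,0,0,0.9],[0,0,0.6,0,0,0,0.9],[0,0,0.5,0,0,0,0.9],[0,0,0.3,0,0,0,0.9],[0,0,0.16,0,0,0,0.9],[0,0,0,0,0,0,0.9]]]' 15
python3 -m jog '[[[0,0,0,0,0,0,0.5],[0,0,0,0,0,0,0.5],[0,0,0,0,0,0,0.5],[0,0,0,0,0,0,0.5],[0,0,0,0,0,0,0.5],[0,0,0,0,0,0,0.5]]]' 15
python3 -m jog '[[[0,0,-0.3,0,0,0,0.5],[0,0,-0.5,0,0,0,0.5],[0,0,-0.6,0,0,0,0.5],[0,0,-0.6,0,0,0,0.5],[0,0,-0.4,0,0,0,0.5],[0,0,-0.1,0,0,0,0.5],[0,0,0,0,0,0,0.5]]]' 15
python3 -c "
from h import *
plan(.4512,.0337,.165,-3.9)"
```

```text
clock: 35.05
position: [0.4831, -0.401, 0.0398]
eef_rot: [[0.067, 0.998, -0.001], [0.998, -0.067, 0.002], [0.001, -0.001, -1.0]]
contact_force: [1.1, -0.2, -0.4]
grip_width: 0.0846
clock: 35.65
position: [0.4838, -0.4025, 0.042]
eef_rot: [[0.068, 0.998, 0.001], [0.998, -0.068, -0.001], [-0.001, 0.001, -1.0]]
contact_force: [-1.6, 1.1, 6.0]
grip_width: 0.0575
clock: 36.35
position: [0.4838, -0.4021, 0.1668]
eef_rot: [[0.068, 0.998, 0.001], [0.998, -0.068, -0.001], [-0.001, 0.001, -1.0]]
contact_force: [-0.5, -0.6, -1.9]
grip_width: 0.0578
pos [ 0.4838 -0.4021  0.1668] yaw -3.87 tilt [ 0.07 -0.07] grip 0.0578 t 36.4 j [-47.6  21.4  84.    0.   74.6 -43.7]
shift units [ 8.652 -1.239  0.026]
turn units [np.float64(0.005), np.float64(-29.995)]
```

```bash

python3 -m jog '[[[0.25,-0.04,0,0,0,0,0.5],[0.5,-0.1,0,0,0,0,0.5],[0.6,-0.1,0,0,0,0,0.5],[0.6,-0.1,0,0,0,0,0.5],[0.6,-0.1,0,0,0,0,0.5],[0.6,-0.1,0,0,0,0,0.5],[0.6,-0.1,0,0,0,0,0.5],[0.6,-0.1,0,0,0,0,0.5],[0.6,-0.1,0,0,0,0,0.5],[0.6,-0.1,0,0,0,0,0.5],[0.6,-0.1,0,0,0,0,0.5],[0.6,-0.1,0,0,0,0,0.5],[0.6,-0.1,0,0,0,0,0.5],[0.6,0,0,0,0,0,0.5],[0.5,0,0,0,0,0,0.5],[0.2,0,0,0,0,0,0.5],[0,0,0.3,0,0,0,0.5],[0,0,0.5,0,0,0,0.5],[0,0,0.4,0,0,0,0.5],[0,0,0,0,0,0,0.5]]]' 15
python3 -m jog '[[[0,0,0,0,0,0,0.5],[0,0,0,0,0,0,0.5]]]' 15
python3 -c "
from h import *
plan(.4512,.0337,.0795,-3.9)"
```

```text
clock: 38.35
position: [0.4467, 0.034, 0.1022]
eef_rot: [[0.068, 0.998, -0.009], [0.998, -0.068, 0.001], [0.0, -0.009, -1.0]]
contact_force: [-0.9, -0.7, -1.4]
grip_width: 0.0576
clock: 38.55
position: [0.4515, 0.0335, 0.1068]
eef_rot: [[0.068, 0.998, 0.001], [0.998, -0.068, -0.0], [-0.0, 0.001, -1.0]]
contact_force: [1.0, -0.2, -0.8]
grip_width: 0.058
pos [0.4515 0.0335 0.1068] yaw -3.89 tilt [ 0.08 -0.02] grip 0.058 t 38.5 j [ -6.7   5.4 111.8  -0.   62.7  -2.8]
shift units [ 0.004 -0.008  0.545]
turn units [np.float64(0.002), np.float64(-29.998)]
```

```bash

python3 -m jog '[[[0,0,0.15,0,0,0,0.5],[0,0,0.15,0,0,0,0.5],[0,0,0.12,0,0,0,0.5],[0,0,0.08,0,0,0,0.5],[0,0,0.04,0,0,0,0.5],[0,0,0,0,0,0,0.5],[0,0,0,0,0,0,0.5]]]' 15
python3 -m jog '[[[0,0,0,0,0,0,0.65],[0,0,0,0,0,0,0.75],[0,0,0,0,0,0,0.75],[0,0,-0.2,0,0,0,0.75],[0,0,-0.5,0,0,0,0.75],[0,0,-0.6,0,0,0,0.75],[0,0,-0.6,0,0,0,0.8],[0,0,-0.4,0,0,0,0.8],[0,0,0,0,0,0,0.8],[0,0,0,0,0,0,0.8]]]' 15
python3 -c "
from h import *
plan(.536,.13,.195,-3.9)
d=shot('wrist','wrist11')
for p in((.451,.034),(.4557,.101),(.460,.168),(.465,.234)): near(d,*p,.033)"
```

```text
clock: 39.25
position: [0.4513, 0.0332, 0.0799]
eef_rot: [[0.067, 0.998, 0.0], [0.998, -0.067, -0.001], [-0.001, 0.0, -1.0]]
contact_force: [-2.4, -2.1, 6.7]
grip_width: 0.0575
clock: 40.25
position: [0.4509, 0.0338, 0.1941]
eef_rot: [[0.067, 0.998, 0.001], [0.998, -0.067, -0.0], [-0.0, 0.001, -1.0]]
contact_force: [0.7, -0.2, -0.7]
grip_width: 0.0751
pos [0.4509 0.0338 0.1941] yaw -3.87 tilt [ 0.05 -0.  ] grip 0.0751 t 40.2 j [ -6.7  -1.4 107.3   0.   74.1  -2.8]
shift units [ 2.034  1.569 -0.017]
turn units [np.float64(0.005), np.float64(-29.995)]
near n 3693 c [450.   35.3] r 29.2 z 0.086 x (np.float64(0.4216), np.float64(0.4789)) y (np.float64(0.0071), np.float64(0.0641))
near n 4375 c [454.1 100.9] r 29.3 z 0.086 x (np.float64(0.4259), np.float64(0.4822)) y (np.float64(0.0717), np.float64(0.13))
near n 2043 c [458.6 168. ] r 29.2 z 0.0857 x (np.float64(0.4306), np.float64(0.4866)) y (np.float64(0.139), np.float64(0.1969))
near n 334 c [462.4 212.1] r 18.9 z 0.0845 x (np.float64(0.4435), np.float64(0.4813)) y (np.float64(0.2047), np.float64(0.2136))
```

View pics/wrist11.png

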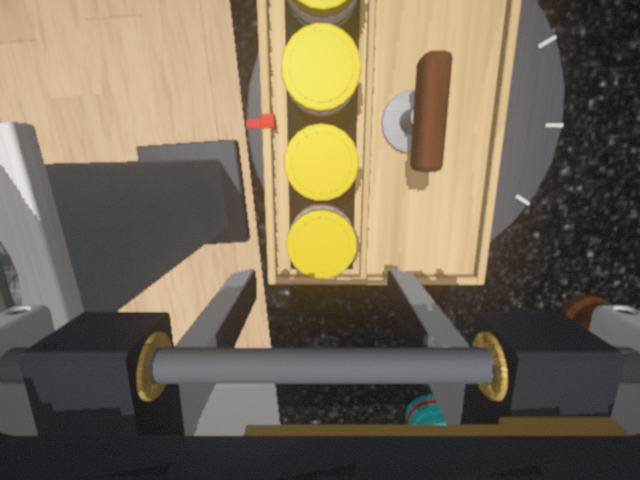

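All four tins are in a straight row, with centres at y of about 0.035, 0.101, 0.168 and 0.234. Pitch is about 66 mm, the mean is on the strip centre, and the pointer is still at the red mark. Going to the bar grip with a narrow opening.

```bash

python3 -m jog '[[[0.2,0.15,0,0,0,0,0.45],[0.4,0.3,0,0,0,0,0.45],[0.5,0.4,0,0,0,0,0.45],[0.5,0.4,0,0,0,0,0.45],[0.3,0.25,0,0,0,0,0.45],[0.13,0.07,0,0,0,0,0.45],[0,0,0,0,0,0,0.45],[0,0,0,0,0,0,0.45]]]' 20
python3 - <<'E'
from h import *
plan(.536,.1302,.107,-3.9); d=shot('wrist','wrist12')
P=cloud(d)
b=(P[...,2]>.098)&(P[...,2]<.115)&(abs(P[...,0]-.537)<.06)&(abs(P[...,1]-.13)<.06)
k,l,st,c=cv2.connectedComponentsWithStats(b.astype(np.uint8))
for i in range(1,k):
  if st[i,4]>50: q=P[l==i];print(c[i],st[i,4],cv2.minAreaRect((q[:,:2]*1000).astype(np.float32)),np.median(q[:,2]))
E
```

```text
clock: 41.1
position: [0.5351, 0.1296, 0.1929]
eef_rot: [[0.067, 0.998, -0.002], [0.998, -0.067, -0.001], [-0.001, -0.002, -1.0]]
contact_force: [-0.9, 0.8, 0.4]
grip_width: 0.0422
pos [0.5351 0.1296 0.1929] yaw -3.86 tilt [-0.13 -0.03] grip 0.0422 t 41.1 j [ 4.6 10.9 94.  -0.  75.2  8.5]
shift units [0.015 0.021 1.719]
turn units [np.float64(0.006), np.float64(-29.994)]
[322.49428459 250.25266062] 2537 ((534.996826171875, 130.45285034179688), (78.70665740966797, 19.930316925048828), 85.79336547851562) 0.10621735916206126
```

View pics/wrist12.png

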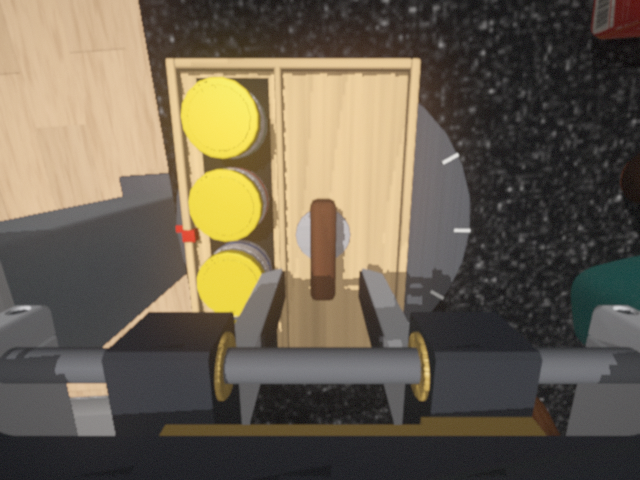

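```bash

python3 -m jog '[[[0.015,0.01,0.3,0,0,0,0.45],[0,0,0.5,0,0,0,0.45],[0,0,0.5,0,0,0,0.45],[0,0,0.3,0,0,0,0.45],[0,0,0.11,0,0,0,0.45],[0,0,0,0,0,0,0.45],[0,0,0,0,0,0,0.3],[0,0,0,0,0,0,0.25],[0,0,0,0,0,0,0.23],[0,0,0,0,0,0,0.22],[0,0,0,0,0,0,0.1],[0,0,0,0,0,0,0],[0,0,0,0,0,0,0]]]' 10
python3 -m jog '[[[0,0,0,0,0,0,0],[0,0,0,0,0,0,0],[0,0,0,0,0,0,0]]]' 30
python3 -m jog '[[[0,0,0,0,0,0.03,0],[0,0,0,0,0,0.06,0],[0,0,0,0,0,0.1,0],[0,0,0,0,0,0.14,0],[0,0,0,0,0,0.18,0],[0,0,0,0,0,0.22,0],[0,0,0,0,0,0.25,0],[0,0,0,0,0,0.25,0],[0,0,0,0,0,0.25,0],[0,0,0,0,0,0.25,0],[0,0,0,0,0,0.25,0],[0,0,0,0,0,0.25,0],[0,0,0,0,0,0.25,0],[0,0,0,0,0,0.25,0],[0,0,0,0,0,0.25,0],[0,0,0,0,0,0.25,0],[0,0,0,0,0,0.25,0],[0,0,0,0,0,0.25,0],[0,0,0,0,0,0.25,0],[0,0,0,0,0,0.25,0]]]' 30
python3 -c "
from h import *
plan(.536,.13,.107,-93.9);print(robot.sense()['ft_torque'])
shot('side','side13')"
```

```text
clock: 42.45
position: [0.5358, 0.1307, 0.1089]
eef_rot: [[0.067, 0.998, -0.002], [0.998, -0.067, 0.0], [0.0, -0.002, -1.0]]
contact_force: [-4.9, 0.3, 6.4]
grip_width: 0.0203
clock: 42.75
position: [0.5359, 0.1307, 0.109]
eef_rot: [[0.067, 0.998, -0.002], [0.998, -0.067, 0.0], [0.0, -0.002, -1.0]]
contact_force: [-4.0, 0.0, 6.1]
grip_width: 0.02
clock: 44.75
position: [0.5367, 0.1304, 0.109]
eef_rot: [[0.49, 0.872, 0.0], [0.872, -0.49, -0.0], [0.0, 0.0, -1.0]]
contact_force: [-2.7, -0.1, 5.4]
grip_width: 0.0197
pos [0.5367 0.1304 0.109 ] yaw -29.35 tilt [ 0.02 -0.01] grip 0.0197 t 44.8 j [ 4.7 16.6 97.9 -0.  65.5 34. ]
shift units [-0.014 -0.009  0.039]
turn units [np.float64(10.759), np.float64(-19.241)]
[-0.04535531  0.86598515 -0.00949922]
```

View pics/side13.png

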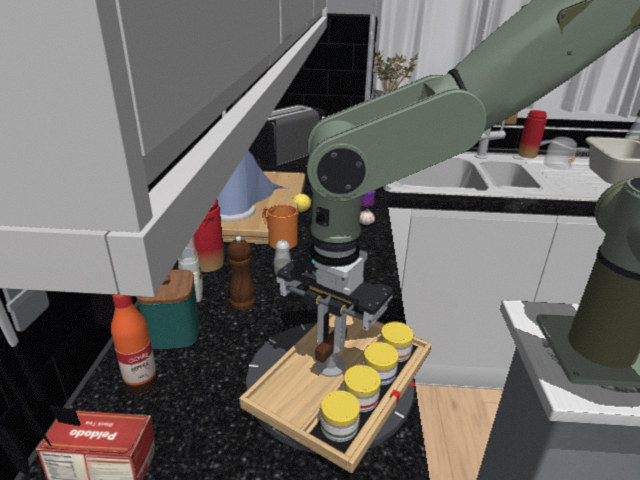

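The row is holding neatly after the first ~25°. Continuing.

```bash

python3 -m jog '[[[0,0,0,0,0,0.25,0],[0,0,0,0,0,0.25,0],[0,0,0,0,0,0.25,0],[0,0,0,0,0,0.25,0],[0,0,0,0,0,0.25,0],[0,0,0,0,0,0.25,0],[0,0,0,0,0,0.25,0],[0,0,0,0,0,0.25,0],[0,0,0,0,0,0.25,0],[0,0,0,0,0,0.25,0],[0,0,0,0,0,0.25,0],[0,0,0,0,0,0.25,0],[0,0,0,0,0,0.25,0],[0,0,0,0,0,0.25,0],[0,0,0,0,0,0.25,0],[0,0,0,0,0,0.25,0],[0,0,0,0,0,0.25,0],[0,0,0,0,0,0.25,0],[0,0,0,0,0,0.25,0],[0,0,0,0,0,0.25,0]]]' 30
python3 -m jog '[[[0,0,0,0,0,0.25,0],[0,0,0,0,0,0.25,0],[0,0,0,0,0,0.25,0],[0,0,0,0,0,0.25,0],[0,0,0,0,0,0.25,0],[0,0,0,0,0,0.25,0],[0,0,0,0,0,0.25,0],[0,0,0,0,0,0.25,0],[0,0,0,0,0,0.25,0],[0,0,0,0,0,0.25,0],[0,0,0,0,0,0.25,0],[0,0,0,0,0,0.25,0],[0,0,0,0,0,0.25,0],[0,0,0,0,0,0.25,0],[0,0,0,0,0,0.25,0],[0,0,0,0,0,0.25,0],[0,0,0,0,0,0.25,0],[0,0,0,0,0,0.25,0],[0,0,0,0,0,0.2,0],[0,0,0,0,0,0.15,0]]]' 30
python3 -c "
from h import *
plan(.536,.13,.107,-93.9)"
```

```text
clock: 46.8
position: [0.5375, 0.1297, 0.109]
eef_rot: [[0.861, 0.509, 0.002], [0.509, -0.861, -0.001], [0.001, 0.002, -1.0]]
contact_force: [-0.9, -4.4, 5.1]
grip_width: 0.0198
clock: 48.8
position: [0.5378, 0.1287, 0.109]
eef_rot: [[1.0, 0.027, 0.002], [0.027, -1.0, -0.003], [0.002, 0.003, -1.0]]
contact_force: [-0.1, -7.4, 5.2]
grip_width: 0.0195
pos [0.5378 0.1287 0.109 ] yaw -88.47 tilt [ 0.13 -0.17] grip 0.0195 t 48.8 j [ 4.6 16.6 97.9 -0.2 65.4 93.1]
shift units [-0.034 -0.027  0.039]
turn units [np.float64(0.905), np.float64(-29.095)]
```

```bash

python3 -m jog '[[[0,0,0,0,0,0.15,0],[0,0,0,0,0,0.15,0],[0,0,0,0,0,0.15,0],[0,0,0,0,0,0.15,0],[0,0,0,0,0,0.1,0],[0,0,0,0,0,0.1,0],[0,0,0,0,0,0.06,0],[0,0,0,0,0,0.04,0],[0,0,0,0,0,0,0],[0,0,0,0,0,0,0],[0,0,0,0,0,0,0]]]' 30
python3 -c "
from h import *
plan(.536,.13,.107,-93.9);print(robot.sense()['ft_torque']);shot('side','side14')"
```

```text
clock: 49.9
position: [0.5377, 0.1285, 0.109]
eef_rot: [[0.998, -0.066, 0.002], [-0.066, -0.998, -0.003], [0.003, 0.003, -1.0]]
contact_force: [0.0, -7.6, 4.4]
grip_width: 0.0198
pos [0.5377 0.1285 0.109 ] yaw -93.81 tilt [ 0.13 -0.19] grip 0.0198 t 49.9 j [ 4.6 16.6 97.9 -0.2 65.4 98.5]
shift units [-0.037 -0.028  0.039]
turn units [np.float64(0.015), np.float64(-29.985)]
[-0.9701404   0.34627498 -0.05962124]
```

View pics/side14.png

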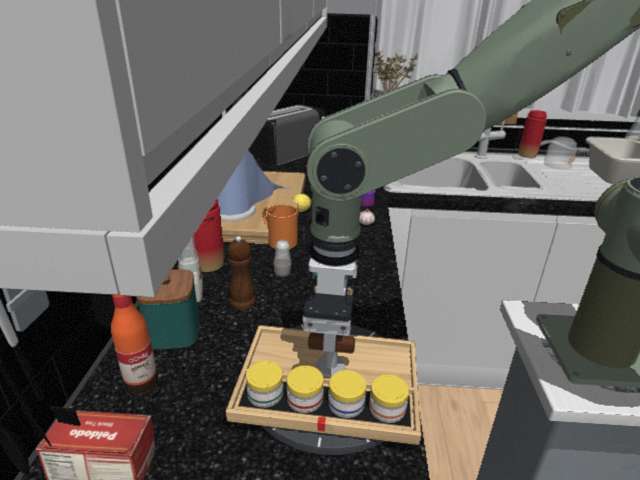

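The tins face the hob, with the pointer at (321,424). Releasing with a narrow opening, then rising and backing away.

```bash

python3 -m jog '[[[0,0,0,0,0,0,0.25],[0,0,0,0,0,0,0.3],[0,0,0,0,0,0,0.4],[0,0,0,0,0,0,0.4],[0,0,0,0,0,0,0.4],[0,0,-0.2,0,0,0,0.4],[0,0,-0.4,0,0,0,0.4],[0,0,-0.6,0,0,0,0.4],[0,0,-0.6,0,0,0,0.4],[0,0,-0.6,0,0,0,0.4],[0,0,-0.3,0,0,0,0.4],[0,0,0,0,0,0,0.4]]]' 10
python3 - <<'E'
from h import *
plan(.536,.13,.107,-93.9);w=shot('wrist','wrist15');d=shot('side','side15');shot('scene','scene15')
for d in (w,d):
  P=cloud(d)
  b=(P[...,2]>.098)&(P[...,2]<.115)&(abs(P[...,0]-.537)<.06)&(abs(P[...,1]-.13)<.06)
  q=P[b];print('bar',cv2.minAreaRect((q[:,:2]*1000).astype(np.float32)))
  for k in(-1.5,-.5,.5,1.5): near(d,.541-.0665*k*.9977,.208+.0045*k,.034)
a=load('side15')['color'][300:460,210:450]
cv2.imwrite('pics/c15.png',cv2.resize(a,None,fx=3,fy=3)[:,:,::-1])
E
```

```text
clock: 51.15
position: [0.5384, 0.1307, 0.2468]
eef_rot: [[0.998, -0.065, 0.007], [-0.065, -0.998, 0.001], [0.006, -0.001, -1.0]]
contact_force: [0.1, -1.1, 0.1]
grip_width: 0.0375
pos [0.5384 0.1307 0.2468] yaw -93.75 tilt [0.37 0.03] grip 0.0375 t 51.1 j [ 4.7  8.3 90.5  0.  80.8 98.4]
shift units [-0.065  0.02   2.795]
turn units [np.float64(0.025), np.float64(-29.975)]
bar ((535.1159057617188, 129.92816162109375), (19.937746047973633, 79.06787872314453), 89.48260498046875)
near n 1716 c [632.  217.2] r 28.0 z 0.086 x (np.float64(0.6074), np.float64(0.6588)) y (np.float64(0.1929), np.float64(0.2351))
near n 421 c [573.9 206.2] r 33.7 z 0.0852 x (np.float64(0.5403), np.float64(0.6076)) y (np.float64(0.179), np.float64(0.237))
near n 1293 c [507.9 209.9] r 33.9 z 0.0859 x (np.float64(0.4741), np.float64(0.5415)) y (np.float64(0.1796), np.float64(0.2372))
near n 67 c [464.  214.6] r 11.7 z 0.0849 x (np.float64(0.4535), np.float64(0.4753)) y (np.float64(0.2082), np.float64(0.2245))
bar ((537.1262817382812, 130.2216339111328), (22.463672637939453, 78.94293975830078), 89.68668365478516)
near n 511 c [635.2 216.1] r 28.1 z 0.0845 x (np.float64(0.6086), np.float64(0.6613)) y (np.float64(0.1936), np.float64(0.2348))
near n 809 c [575.  209.6] r 32.0 z 0.0842 x (np.float64(0.5436), np.float64(0.6071)) y (np.float64(0.1797), np.float64(0.237))
near n 813 c [503.6 209.4] r 29.6 z 0.0842 x (np.float64(0.4763), np.float64(0.5314)) y (np.float64(0.1802), np.float64(0.2389))
near n 821 c [438.1 210.1] r 29.1 z 0.0843 x (np.float64(0.4096), np.float64(0.4658)) y (np.float64(0.1815), np.float64(0.2387))
```

View pics/c15.png

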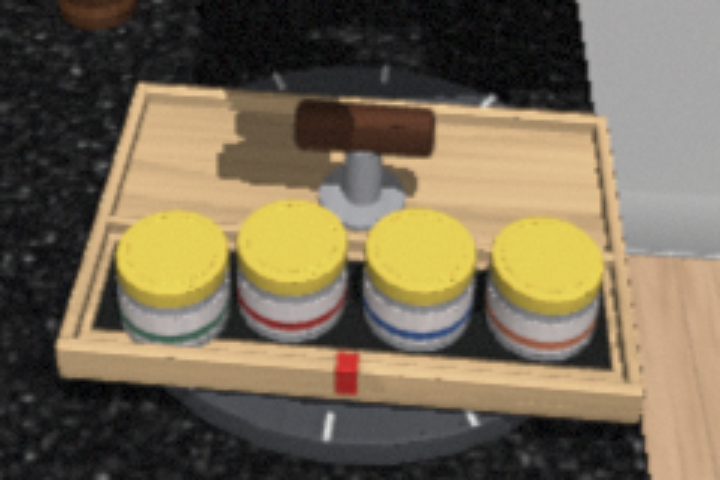

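View pics/wrist15.png

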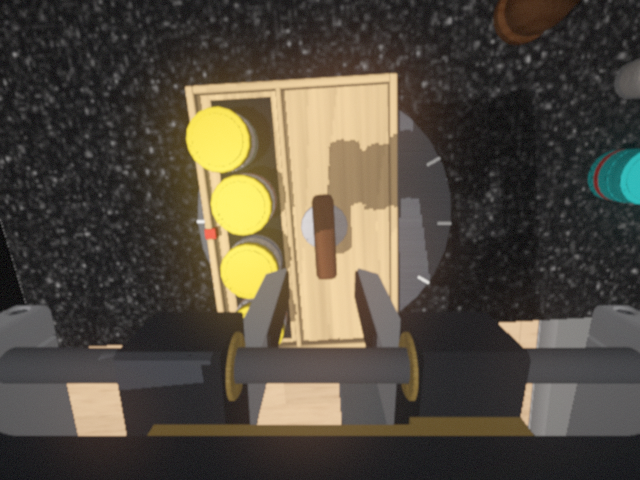

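View pics/scene15.png

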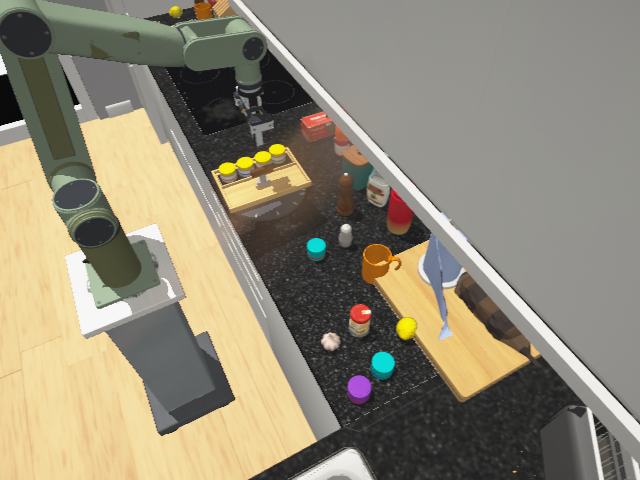

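The order and gaps look right, but the bar measures about −0.4° where the third notch should be about −3.9°. It may still be settling, or it may have slipped in the grip, so I'll measure again.

```bash

python3 -m jog '[[[0,0,-0.1,0,0,0,0.4],[0,0,-0.1,0,0,0,0.4],[0,0,0,0,0,0,0.4],[0,0,0,0,0,0,0.4],[0,0,0,0,0,0,0.4]]]' 10
cat >> h.py <<'E'
def barang(d):
    P=cloud(d)
    b=(P[...,2]>.1)&(P[...,2]<.112)&(abs(P[...,0]-.537)<.06)&(abs(P[...,1]-.13)<.06)
    q=P[b][:,:2];w,v=np.linalg.eigh(np.cov(q.T));a=v[:,1];print('bar c',q.mean(0).round(4),'long axis deg',np.degrees(np.arctan2(a[1],a[0])).round(2)%180)
def edges(d):
    # deck top rim plane outline
    P=cloud(d);h=cv2.cvtColor(d['color'],cv2.COLOR_RGB2HSV)
    m=(h[...,0]>8)&(h[...,0]<22)&(h[...,1]>50)&(h[...,2]>100)&(P[...,2]>.030)&(P[...,2]<.055)&(np.hypot(P[...,0]-.536,P[...,1]-.13)<.215)
    q=P[m];r=cv2.minAreaRect((q[:,:2]*1000).astype(np.float32));print('deck',r)
E
python3 - <<'E'
from h import *
for n in('side0','side2','side15','wrist1','wrist2','wrist12','wrist15'): print(n);barang(load(n));edges(load(n))
for n in('side','wrist'): d=shot(n,n+'16');print(n);barang(d);edges(d)
E
```

```text
clock: 51.8
position: [0.5365, 0.1305, 0.2532]
eef_rot: [[0.998, -0.065, -0.0], [-0.065, -0.998, -0.0], [-0.0, 0.0, -1.0]]
contact_force: [0.4, -0.4, 0.5]
grip_width: 0.0377
side0
bar c [0.5376 0.1326] long axis deg 25.189999999999998
deck ((547.9249267578125, 106.97273254394531), (300.4127197265625, 214.21551513671875), 25.94931983947754)
side2
bar c [0.537  0.1345] long axis deg 86.08
deck ((512.1820678710938, 132.14002990722656), (302.18109130859375, 210.26222229003906), 85.65827941894531)
side15
bar c [0.5365 0.1321] long axis deg 178.42
deck ((537.3507690429688, 155.18081665039062), (212.8672637939453, 300.2866516113281), 89.09136962890625)
wrist1
bar c [0.5329 0.1289] long axis deg 26.060000000000002
deck ((543.7192993164062, 106.36082458496094), (295.90447998046875, 210.2862548828125), 25.76827049255371)
wrist2
bar c [0.5348 0.132 ] long axis deg 85.82
deck ((509.9002685546875, 131.5347442626953), (300.37066650390625, 210.3542938232422), 85.64971160888672)
wrist12
bar c [0.5349 0.1323] long axis deg 85.98
deck ((510.8671875, 144.80642700195312), (272.48382568359375, 210.4410858154297), 85.98666381835938)
wrist15
bar c [0.5369 0.1299] long axis deg 179.47
deck ((535.604736328125, 154.80609130859375), (210.54058837890625, 298.7449951171875), 89.58190155029297)
side
bar c [0.537  0.1321] long axis deg 176.19
deck ((538.8908081054688, 154.5455322265625), (213.42550659179688, 300.0111389160156), 85.54837799072266)
wrist
bar c [0.5365 0.1298] long axis deg 175.36
deck ((536.3209228515625, 154.76715087890625), (210.084228515625, 300.797607421875), 85.64632415771484)
```

It was still settling. The deck now reads 85.6°, exactly 90° clockwise of the 85.65° it read at the red mark. Last check of the row and bystanders, after backing off a little.

```bash

python3 -m jog '[[[0,0.3,-0.2,0,0,0,0.4],[0,0.5,-0.2,0,0,0,0.4],[0,0.5,0,0,0,0,0.4],[0,0.3,0,0,0,0,0.4],[0,0,0,0,0,0,0.4],[0,0,0,0,0,0,0.4],[0,0,0,0,0,0,0.4]]]' 10
python3 - <<'E'
from h import *
d=shot('side','side17');barang(d);edges(d);shot('scene','scene17')
hsv=cv2.cvtColor(d['color'],cv2.COLOR_RGB2HSV);P=cloud(d)
m=((hsv[...,0]>=23)&(hsv[...,0]<=34)&(hsv[...,1]>150)&(P[...,2]>.081)&(P[...,2]<.09)).astype(np.uint8)
q=P[m>0][:,:2]
from scipy.cluster.vq import kmeans2
c,l=kmeans2(q,np.array([[.438,.212],[.504,.21],[.57,.206],[.636,.203]]),minit='matrix')
# circle fit per cluster
cs=np.array([np.array(cv2.minEnclosingCircle((q[l==k]*1000).astype(np.float32))[0]) for k in range(4)])
print(cs.round(1))
t=np.radians(175.6);u=np.array([np.cos(t),np.sin(t)]);n=np.array([-u[1],u[0]])
a=np.array([536,130.2])
print('along',((cs-a)@u).round(1),'radial',((cs-a)@n).round(1),'gaps',np.diff((cs-a)@u).round(1))
x=load('scene0')['color'].astype(int);y=load('scene17')['color'].astype(int)
cv2.imwrite('pics/diff.png',np.clip(abs(x-y).sum(2),0,255).astype(np.uint8)[150:420,200:460])
a=load('side17')['color'][300:460,210:450]
cv2.imwrite('pics/c17.png',cv2.resize(a,None,fx=3,fy=3)[:,:,::-1])
E
```

```text
clock: 52.6
position: [0.5312, 0.0513, 0.2733]
eef_rot: [[0.998, -0.065, -0.0], [-0.065, -0.998, 0.0], [-0.0, -0.0, -1.0]]
contact_force: [-0.2, -0.7, 0.2]
grip_width: 0.0374
bar c [0.5363 0.1322] long axis deg 175.98
deck ((538.685302734375, 153.9949951171875), (214.41635131835938, 300.2446594238281), 85.73738098144531)
[[   3.3 -537.3]
 [ 507.6  212.5]
 [ 575.9  206.2]
 [ 808.5  214.2]]
along [ 479.9   34.6  -34.  -265.3] radial [ 706.4  -79.9  -78.9 -104.7] gaps [-445.3  -68.6 -231.3]
```

View pics/c17.png

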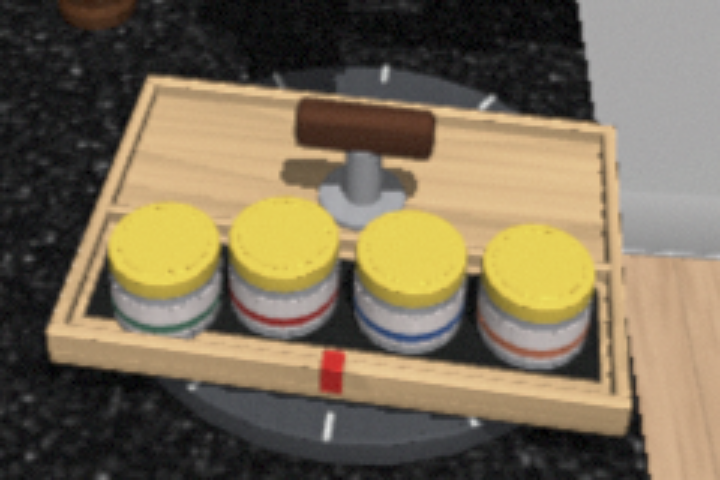

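View pics/diff.png

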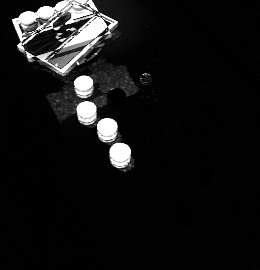

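Pointer over the tick. Stray pixels spoiled the end-tin fit, so I'll repeat it masked and look at the small shaker difference at scene (346,228).

```bash
python3 - <<'E'
from h import *
d=load('side17');hsv=cv2.cvtColor(d['color'],cv2.COLOR_RGB2HSV);P=cloud(d)
m=((hsv[...,0]>=23)&(hsv[...,0]<=34)&(hsv[...,1]>150)&(P[...,2]>.081)&(P[...,2]<.09)&(abs(P[...,0]-.54)<.16)&(abs(P[...,1]-.208)<.06))
q=P[m][:,:2]*1000
from scipy.cluster.vq import kmeans2
c,l=kmeans2(q,np.array([[438,212],[504,210],[570,206],[636,203]],float),minit='matrix')
t=np.radians(175.7);u=np.array([np.cos(t),np.sin(t)]);n=np.array([-u[1],u[0]])
e=np.array([cv2.minEnclosingCircle(q[l==k].astype(np.float32))[0] for k in range(4)])-[536,130.2]
print('along',(e@u).round(1),'radial',(e@n).round(1))
a=[cv2.resize(load(n)['color'][210:260,320:370],(300,300)) for n in('scene0','scene17')]
cv2.imwrite('pics/shk.png',cv2.hconcat(a)[:,:,::-1])
E
```

```text
along [ 99.7  34.5 -34.1 -95.3] radial [-78.3 -80.  -78.8 -93.6]
```

View pics/shk.png

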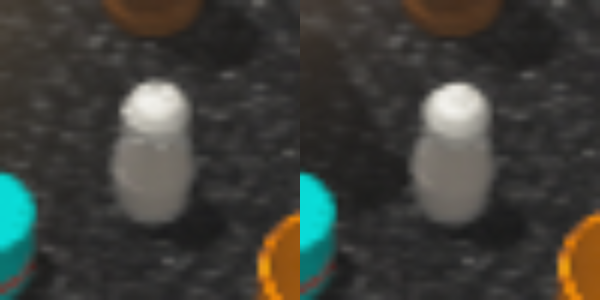

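The shaker hasn't moved; only a shadow changed. The −93.6 for the green tin looks like stray pixels, so I'll check it by its largest blob.

```bash
python3 - <<'E'
from h import *
d=load('side17');hsv=cv2.cvtColor(d['color'],cv2.COLOR_RGB2HSV);P=cloud(d)
m=((hsv[...,0]>=23)&(hsv[...,0]<=34)&(hsv[...,1]>150)&(P[...,2]>.081)&(P[...,2]<.09)&(abs(P[...,0]-.54)<.16)&(abs(P[...,1]-.208)<.06)).astype(np.uint8)
m=cv2.erode(m,np.ones((3,3)))
n_,l,st,c=cv2.connectedComponentsWithStats(m)
t=np.radians(175.7);u=np.array([np.cos(t),np.sin(t)]);n=np.array([-u[1],u[0]])
for i in range(1,n_):
    q=P[l==i][:,:2]*1000; 
    if len(q)<20: continue
    e=np.array(cv2.minEnclosingCircle(q.astype(np.float32)))[0]-np.array([536,130.2]);print(c[i].round(),st[i,4],(e@u).round(1),(e@n).round(1))
E
```

```text
Traceback (most recent call last):
ValueError: setting an array element with a sequence. The requested array has an inhomogeneous shape after 1 dimensions. The detected shape was (2,) + inhomogeneous part.
```

```bash
python3 - <<'E'
from h import *
d=load('side17');hsv=cv2.cvtColor(d['color'],cv2.COLOR_RGB2HSV);P=cloud(d)
m=((hsv[...,0]>=23)&(hsv[...,0]<=34)&(hsv[...,1]>150)&(P[...,2]>.081)&(P[...,2]<.09)&(abs(P[...,0]-.54)<.16)&(abs(P[...,1]-.208)<.06)).astype(np.uint8)
m=cv2.erode(m,np.ones((3,3)))
n_,l,st,c=cv2.connectedComponentsWithStats(m)
t=np.radians(175.7);u=np.array([np.cos(t),np.sin(t)]);n=np.array([-u[1],u[0]])
for i in range(1,n_):
    q=P[l==i][:,:2]*1000; 
    if len(q)<20: continue
    e=np.array(cv2.minEnclosingCircle(q.astype(np.float32))[0])-np.array([536,130.2]);print(c[i].round(),st[i,4],(e@u).round(1),(e@n).round(1))
E
```

```text
[304. 379.] 600 -33.9 -79.7
[264. 381.] 623 -94.9 -93.3
[347. 384.] 640 33.2 -78.9
[389. 389.] 656 99.0 -78.9
```

The reading holds up, and the picture agrees: the green tin's lid sits low in the row. It has shifted about 14 mm outward, to the outer lip, so it needs mending. I'll find out when it moved and whether there is room under the cupboard.

```bash
cat >> h.py <<'E'
def lids(d,yawdeck):
    hsv=cv2.cvtColor(d['color'],cv2.COLOR_RGB2HSV);P=cloud(d)
    m=((hsv[...,0]>=23)&(hsv[...,0]<=34)&(hsv[...,1]>150)&(P[...,2]>.081)&(P[...,2]<.09)&(np.hypot(P[...,0]-.536,P[...,1]-.13)<.2)).astype(np.uint8)
    m=cv2.erode(m,np.ones((3,3)))
    k,l,st,c=cv2.connectedComponentsWithStats(m)
    t=np.radians(yawdeck);X=np.array([np.cos(t),np.sin(t)]);Y=np.array([-X[1],X[0]])
    for i in range(1,k):
        q=P[l==i][:,:2]*1000
        if len(q)<60: continue
        p=np.array(cv2.minEnclosingCircle(q.astype(np.float32))[0]);e=p-[536,130.2]
        print(c[i].round(),st[i,4],'world',p.round(1),'deck x (want -78)',(e@X).round(1),'deck y',(e@Y).round(1))
E
python3 - <<'E'
from h import *
for n,y in(('side9',-4.1),('wrist12',-4.1),('side13',-29.5),('side14',-93.9),('side15',-91),('side17',-94.2)): print(n);lids(load(n),y)
d=load('side17');P=cloud(d)
for (u,v) in((330,150),(345,130),(345,175),(335,215),(335,240),(400,110),(330,260)): print(u,v,P[v,u].round(3))
w=P[(P[...,0]>.6)&(P[...,2]>.3)&(P[...,1]<.6)&(P[...,1]>-.4)];print('cab',w.min(0),w.max(0))
E
```

```text
side9
[377. 339.] 382 world [456.6 103. ] deck x (want -78) -77.2 deck y -32.8
[376. 366.] 514 world [461.2 170.3] deck x (want -78) -77.5 deck y 34.7
[373. 397.] 618 world [467.2 235.9] deck x (want -78) -76.2 deck y 100.6
wrist12
[213. 127.] 2864 world [464.5 234.1] deck x (want -78) -78.8 deck y 98.5
[225. 205.] 3728 world [459.3 168.6] deck x (want -78) -79.3 deck y 32.8
[227. 281.] 2604 world [454.2 102.6] deck x (want -78) -79.6 deck y -33.4
side13
[397. 332.] 377 world [420.7  81.1] deck x (want -78) -76.1 deck y -99.5
[381. 354.] 506 world [452.6 139.7] deck x (want -78) -77.3 deck y -32.9
[362. 379.] 605 world [484.6 198.3] deck x (want -78) -78.2 deck y 33.9
[340. 406.] 760 world [518.  255.5] deck x (want -78) -77.3 deck y 100.2
side14
[263. 374.] 577 world [641.4 202.1] deck x (want -78) -78.9 deck y 100.3
[305. 379.] 627 world [575.6 206. ] deck x (want -78) -78.4 deck y 34.4
[347. 384.] 607 world [507.1 211.1] deck x (want -78) -78.8 deck y -34.3
[390. 389.] 675 world [442.  215.6] deck x (want -78) -78.8 deck y -99.6
side15
[306. 380.] 590 world [571.5 208.7] deck x (want -78) -79.1 deck y 34.2
[350. 383.] 638 world [504.4 208.8] deck x (want -78) -78.0 deck y -33.0
[266. 384.] 642 world [633.1 221.9] deck x (want -78) -93.4 deck y 95.5
[392. 386.] 634 world [437.8 210.3] deck x (want -78) -78.4 deck y -99.6
side17
[304. 379.] 600 world [575.8 207.1] deck x (want -78) -79.6 deck y 34.1
[264. 381.] 623 world [637.6 216.1] deck x (want -78) -93.1 deck y 95.0
[347. 384.] 640 world [508.8 211.4] deck x (want -78) -79.0 deck y -33.0
[389. 389.] 656 world [443.2 216.3] deck x (want -78) -79.1 deck y -98.8
330 150 [0.55  0.091 0.42 ]
345 130 [0.53  0.083 0.447]
345 175 [0.527 0.104 0.388]
335 215 [0.54  0.083 0.312]
335 240 [0.538 0.083 0.267]
400 110 [ 0.285 -1.463  0.117]
330 260 [ 0.553 -0.215  0.046]
cab [ 0.62911978 -0.39973844  0.47534645] [0.71778885 0.53509274 0.62227819]
```

View pics/side17.png

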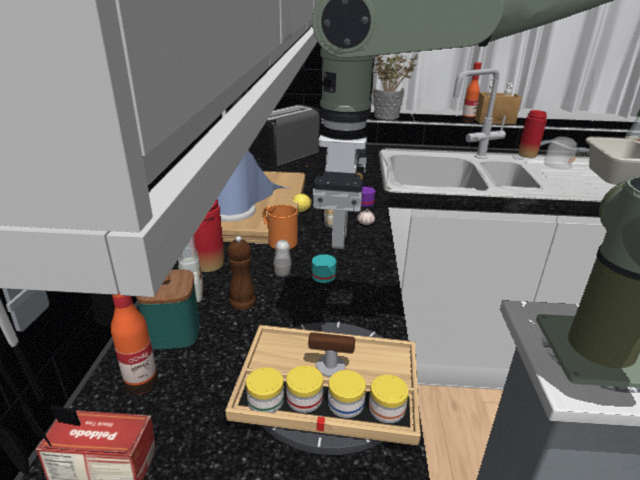

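The green tin was still in place in side14 and had moved by side15, once the hand was up and away. So this is the announced knock, not the turning. There is too little room to reach it under the cupboard (underside at z = 0.475, x > 0.63). I'll turn the stand back to the red mark, mend the row there, and do the three clicks again.

```bash

python3 -m jog '[[[0,-0.3,0,0,0,0.05,0.45],[0,-0.5,0.2,0,0,0,0.45],[0,-0.5,0.4,0,0,0,0.45],[0,-0.28,0.5,0,0,0,0.45],[0,0,0.5,0,0,0,0.45],[0,0,0.2,0,0,0,0.45],[0,0,0,0,0,0,0.45],[0,0,0,0,0,0,0.45],[0,0,0,0,0,0,0.45]]]' 10
python3 -c "
from h import *
plan(.5358,.1303,.108,-94.2);barang(shot('wrist','wrist18'))"
```

```text
clock: 53.6
position: [0.5381, 0.1294, 0.1852]
eef_rot: [[0.997, -0.071, 0.003], [-0.071, -0.997, 0.0], [0.003, -0.001, -1.0]]
contact_force: [-0.1, 0.3, -0.8]
grip_width: 0.0422
pos [0.5381 0.1294 0.1852] yaw -94.08 tilt [0.18 0.02] grip 0.0422 t 53.6 j [ 4.6 11.5 94.3  0.  74.  98.6]
shift units [-0.052 -0.015  1.544]
turn units [np.float64(0.02), np.float64(-29.98)]
bar c [0.5375 0.1299] long axis deg 175.52
```

```bash

python3 -m jog '[[[-0.03,-0.01,0.25,0,0,0,0.45],[0,0,0.5,0,0,0,0.45],[0,0,0.45,0,0,0,0.45],[0,0,0.25,0,0,0,0.45],[0,0,0.09,0,0,0,0.45],[0,0,0,0,0,0,0.45],[0,0,0,0,0,0,0.3],[0,0,0,0,0,0,0.25],[0,0,0,0,0,0,0.23],[0,0,0,0,0,0,0.22],[0,0,0,0,0,0,0.1],[0,0,0,0,0,0,0],[0,0,0,0,0,0,0]]]' 10
python3 -m jog '[[[0,0,0,0,0,0,0],[0,0,0,0,0,0,0],[0,0,0,0,0,0,0]]]' 30
python3 -m jog '[[[0,0,0,0,0,-0.03,0],[0,0,0,0,0,-0.06,0],[0,0,0,0,0,-0.1,0],[0,0,0,0,0,-0.14,0],[0,0,0,0,0,-0.18,0],[0,0,0,0,0,-0.22,0],[0,0,0,0,0,-0.25,0],[0,0,0,0,0,-0.25,0],[0,0,0,0,0,-0.25,0],[0,0,0,0,0,-0.25,0],[0,0,0,0,0,-0.25,0],[0,0,0,0,0,-0.25,0],[0,0,0,0,0,-0.25,0],[0,0,0,0,0,-0.25,0],[0,0,0,0,0,-0.25,0],[0,0,0,0,0,-0.25,0],[0,0,0,0,0,-0.25,0],[0,0,0,0,0,-0.25,0],[0,0,0,0,0,-0.25,0],[0,0,0,0,0,-0.25,0]]]' 30
python3 -m jog '[[[0,0,0,0,0,-0.25,0],[0,0,0,0,0,-0.25,0],[0,0,0,0,0,-0.25,0],[0,0,0,0,0,-0.25,0],[0,0,0,0,0,-0.25,0],[0,0,0,0,0,-0.25,0],[0,0,0,0,0,-0.25,0],[0,0,0,0,0,-0.25,0],[0,0,0,0,0,-0.25,0],[0,0,0,0,0,-0.25,0],[0,0,0,0,0,-0.25,0],[0,0,0,0,0,-0.25,0],[0,0,0,0,0,-0.25,0],[0,0,0,0,0,-0.25,0],[0,0,0,0,0,-0.25,0],[0,0,0,0,0,-0.25,0],[0,0,0,0,0,-0.25,0],[0,0,0,0,0,-0.25,0],[0,0,0,0,0,-0.25,0],[0,0,0,0,0,-0.25,0]]]' 30
python3 -m jog '[[[0,0,0,0,0,-0.25,0],[0,0,0,0,0,-0.25,0],[0,0,0,0,0,-0.25,0],[0,0,0,0,0,-0.25,0],[0,0,0,0,0,-0.25,0],[0,0,0,0,0,-0.25,0],[0,0,0,0,0,-0.25,0],[0,0,0,0,0,-0.25,0],[0,0,0,0,0,-0.25,0],[0,0,0,0,0,-0.25,0],[0,0,0,0,0,-0.25,0],[0,0,0,0,0,-0.25,0],[0,0,0,0,0,-0.25,0],[0,0,0,0,0,-0.25,0],[0,0,0,0,0,-0.25,0],[0,0,0,0,0,-0.25,0],[0,0,0,0,0,-0.25,0],[0,0,0,0,0,-0.25,0],[0,0,0,0,0,-0.2,0],[0,0,0,0,0,-0.15,0]]]' 30
python3 -c "
from h import *
plan(.536,.13,.107,-4)"
```

```text
clock: 54.95
position: [0.5362, 0.1287, 0.1074]
eef_rot: [[0.997, -0.071, 0.002], [-0.071, -0.997, -0.002], [0.002, 0.002, -1.0]]
contact_force: [0.7, -4.8, 2.3]
grip_width: 0.0203
clock: 55.25
position: [0.5362, 0.1286, 0.1074]
eef_rot: [[0.997, -0.071, 0.002], [-0.071, -0.997, -0.002], [0.002, 0.002, -1.0]]
contact_force: [-0.9, -5.3, 2.8]
grip_width: 0.0194
clock: 57.25
position: [0.5362, 0.1288, 0.1074]
eef_rot: [[0.931, 0.365, 0.002], [0.365, -0.931, -0.002], [0.001, 0.002, -1.0]]
contact_force: [0.1, -5.5, 3.1]
grip_width: 0.0194
clock: 59.25
position: [0.536, 0.1291, 0.1074]
eef_rot: [[0.624, 0.781, 0.001], [0.781, -0.624, -0.002], [-0.0, 0.002, -1.0]]
contact_force: [-0.9, -4.3, 4.3]
grip_width: 0.02
clock: 61.25
position: [0.5358, 0.1292, 0.1074]
eef_rot: [[0.165, 0.986, 0.001], [0.986, -0.165, -0.002], [-0.001, 0.001, -1.0]]
contact_force: [-0.9, -3.9, 5.0]
grip_width: 0.0194
pos [0.5358 0.1292 0.1074] yaw -9.51 tilt [ 0.04 -0.09] grip 0.0194 t 61.2 j [ 4.6 16.6 98.2 -0.1 65.2 14.2]
shift units [0.017 0.001 0.008]
turn units [np.float64(-0.919), np.float64(29.081)]
```

```bash

python3 -m jog '[[[0,0,0,0,0,-0.15,0],[0,0,0,0,0,-0.15,0],[0,0,0,0,0,-0.15,0],[0,0,0,0,0,-0.15,0],[0,0,0,0,0,-0.12,0],[0,0,0,0,0,-0.1,0],[0,0,0,0,0,-0.06,0],[0,0,0,0,0,-0.04,0],[0,0,0,0,0,0,0],[0,0,0,0,0,0,0],[0,0,0,0,0,0,0.25],[0,0,0,0,0,0,0.3],[0,0,0,0,0,0,0.4],[0,0,0,0,0,0,0.4],[0,0,0,0,0,0,0.4],[0,0,-0.2,0,0,0,0.4],[0,0,-0.5,0,0,0,0.4],[0,0,-0.6,0,0,0,0.4],[0,0,-0.5,0,0,0,0.4],[0,0,-0.2,0,0,0,0.4]]]' 10
python3 -m jog '[[[0.4,0,0,0,0,0,0.8],[0.6,-0.4,0,0,0,0,0.8],[0.6,-0.5,0,0,0,0,0.8],[0.4,-0.4,0,0,0,0,0.8],[0,-0.2,0,0,0,0,0.8],[0,0,0,0,0,0,0.8],[0,0,0,0,0,0,0.8]]]' 10
python3 -c "
from h import *
plan(.465,.234,.08,-4);d=shot('side','side19');barang(d);lids(d,-4.2);w=shot('wrist','wrist19');lids(w,-4.2)"
```

```text
clock: 63.25
position: [0.5373, 0.1303, 0.2103]
eef_rot: [[0.071, 0.997, 0.006], [0.998, -0.071, 0.001], [0.001, 0.006, -1.0]]
contact_force: [0.9, -0.3, 1.0]
grip_width: 0.0375
clock: 63.95
position: [0.468, 0.2344, 0.2064]
eef_rot: [[0.071, 0.997, 0.0], [0.997, -0.071, -0.001], [-0.0, 0.0, -1.0]]
contact_force: [-0.4, -1.1, -0.0]
grip_width: 0.0753
pos [0.468  0.2344 0.2064] yaw -4.08 tilt [ 0.02 -0.03] grip 0.0753 t 64.0 j [17.1  6.8 97.1 -0.  76.1 21.2]
shift units [-0.01  -0.061  2.528]
turn units [np.float64(-0.014), np.float64(29.986)]
bar c [0.5369 0.1339] long axis deg 85.67
[377. 316.] 280 world [451.6  36.8] deck x (want -78) -77.4 deck y -99.3
[377. 340.] 414 world [456.1 102.8] deck x (want -78) -77.6 deck y -33.2
[376. 367.] 559 world [460.4 169.5] deck x (want -78) -78.3 deck y 33.7
[384. 395.] 517 world [451.5 231.3] deck x (want -78) -91.7 deck y 94.6
[301. 246.] 2984 world [448.8 231.1] deck x (want -78) -94.3 deck y 94.2
[317. 311.] 2579 world [458.6 169.8] deck x (want -78) -80.1 deck y 33.8
[319. 392.] 563 world [454.2  90.9] deck x (want -78) -78.7 deck y -45.2
[318. 417.] 575 world [450.5  48.7] deck x (want -78) -79.3 deck y -87.5
```

View pics/wrist19.png

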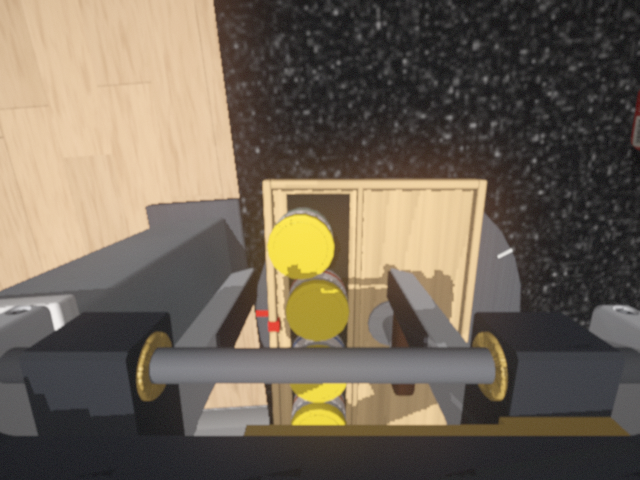

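View pics/side19.png

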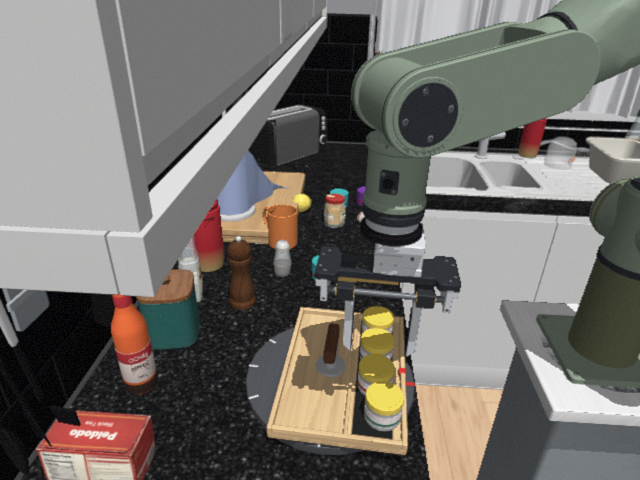

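The stand is back at the red mark; the pointer lines up and the bar reads 85.7°. The green tin at (301,246) is at (0.450, 0.231). I'll grip it, lift a little and shift it back.

```bash

python3 -m jog '[[[-0.05,-0.3,0.2,0,0,0,0.8],[-0.03,-0.06,0.5,0,0,0,0.8],[0,0,0.6,0,0,0,0.8],[0,0,0.6,0,0,0,0.8],[0,0,0.3,0,0,0,0.8],[0,0,0.2,0,0,0,0.8],[0,0,0.08,0,0,0,0.8],[0,0,0,0,0,0,0.8]]]' 12
python3 -c "
from h import *
plan(.4502,.2313,.081,-4.2)"
```

```text
clock: 64.85
position: [0.4499, 0.2321, 0.0824]
eef_rot: [[0.071, 0.997, 0.0], [0.997, -0.071, -0.0], [-0.0, 0.0, -1.0]]
contact_force: [-0.5, -0.4, 0.4]
grip_width: 0.0756
pos [0.4499 0.2321 0.0824] yaw -4.1 tilt [ 0. -0.] grip 0.0756 t 64.8 j [ 17.5  13.8 105.4  -0.   60.9  21.6]
shift units [-0.015  0.006  0.029]
turn units [np.float64(0.017), np.float64(-29.983)]
```

```bash

python3 -m jog '[[[-0.015,0,0,0,0,0,0.65],[0,0,0,0,0,0,0.6],[0,0,0,0,0,0,0.5],[0,0,0,0,0,0,0.5],[0,0,0,0,0,0,0.5],[0,0,-0.1,0,0,0,0.5],[0,0,-0.2,0,0,0,0.5],[0,0,-0.1,0,0,0,0.5],[0,0,0,0,0,0,0.5],[0,0,0,0,0,0,0.5]]]' 12
python3 -c "
from h import *
plan(.4655,.2348,.0805,-4.2)"
```

```text
clock: 65.85
position: [0.4493, 0.2317, 0.1026]
eef_rot: [[0.071, 0.998, 0.0], [0.998, -0.071, 0.0], [0.0, 0.0, -1.0]]
contact_force: [-0.2, -0.7, -1.7]
grip_width: 0.058
pos [0.4493 0.2317 0.1026] yaw -4.05 tilt [0. 0.] grip 0.058 t 65.8 j [ 17.5  11.9 104.8   0.   63.3  21.5]
shift units [0.085 0.319 0.441]
turn units [np.float64(0.025), np.float64(-29.975)]
```

```bash

python3 -m jog '[[[0.04,0.16,0,0,0,0,0.5],[0.04,0.15,0,0,0,0,0.5],[0,0,0,0,0,0,0.5],[0,0,0.15,0,0,0,0.5],[0,0,0.15,0,0,0,0.5],[0,0,0.09,0,0,0,0.5],[0,0,0.06,0,0,0,0.5],[0,0,0,0,0,0,0.5],[0,0,0,0,0,0,0.5]]]' 12
python3 -m jog '[[[0,0,0,0,0,0,0.65],[0,0,0,0,0,0,0.75],[0,0,0,0,0,0,0.75],[0,0,-0.2,0,0,0,0.75],[0,0,-0.5,0,0,0,0.75],[0,0,-0.6,0,0,0,0.75],[0,0,-0.6,0,0,0,0.8],[0,0,-0.4,0,0,0,0.8],[0,0,0,0,0,0,0.8],[0,0,0,0,0,0,0.8]]]' 12
python3 -c "
from h import *
plan(.5358,.1303,.19,-4.2);lids(shot('wrist','wrist20'),-4.2);lids(shot('side','side20'),-4.2)"
```

```text
clock: 66.75
position: [0.4669, 0.2359, 0.0822]
eef_rot: [[0.071, 0.997, 0.004], [0.997, -0.071, 0.003], [0.003, 0.004, -1.0]]
contact_force: [-1.7, 0.6, 10.1]
grip_width: 0.0577
clock: 67.75
position: [0.465, 0.2345, 0.195]
eef_rot: [[0.071, 0.997, 0.0], [0.997, -0.071, 0.0], [0.0, 0.0, -1.0]]
contact_force: [-0.4, -0.3, -1.1]
grip_width: 0.0754
pos [0.465  0.2345 0.195 ] yaw -4.06 tilt [0.03 0.01] grip 0.0754 t 67.8 j [17.2  7.1 98.2 -0.  74.7 21.3]
shift units [-1.978  1.559  0.1  ]
turn units [np.float64(0.024), np.float64(-29.976)]
[321. 246.] 3262 world [463.3 233.9] deck x (want -78) -80.1 deck y 98.1
[321. 316.] 2779 world [458.7 169.6] deck x (want -78) -80.0 deck y 33.6
[321. 395.] 1030 world [454.2 100.9] deck x (want -78) -79.4 deck y -35.2
[321. 421.] 177 world [451.7  58.4] deck x (want -78) -78.8 deck y -77.7
[377. 316.] 321 world [451.5  36.4] deck x (want -78) -77.4 deck y -99.8
[376. 339.] 384 world [456.8 103.1] deck x (want -78) -77.0 deck y -32.8
[376. 367.] 543 world [460.5 169.4] deck x (want -78) -78.1 deck y 33.6
[374. 396.] 547 world [465.7 232.7] deck x (want -78) -77.7 deck y 97.1
```

The row is mended: both cameras put the tins within about 2 mm of the strip's middle line, with deck y of −99, −33, 34 and 98. Now back to the bar and three clicks clockwise again.

```bash

python3 -m jog '[[[-0.2,0.15,0,0,0,0,0.45],[-0.4,0.3,0,0,0,0,0.45],[-0.5,0.4,0,0,0,0,0.45],[-0.5,0.4,0,0,0,0,0.45],[-0.3,0.25,0,0,0,0,0.45],[-0.08,0.06,0,0,0,0.02,0.45],[0,0,0,0,0,0,0.45],[0,0,0,0,0,0,0.45]]]' 10
python3 -c "
from h import *
plan(.5358,.1303,.107,-4.2)
w=shot('wrist','wrist21');barang(w);lids(w,-4.2)"
```

```text
clock: 68.65
position: [0.5351, 0.1306, 0.1942]
eef_rot: [[0.073, 0.997, -0.002], [0.997, -0.073, 0.0], [0.0, -0.002, -1.0]]
contact_force: [0.4, 0.7, -0.5]
grip_width: 0.0424
pos [0.5351 0.1306 0.1942] yaw -4.16 tilt [-0.1   0.01] grip 0.0424 t 68.7 j [ 4.7 10.8 94.   0.  75.3  8.9]
shift units [-0.005  0.017  1.745]
turn units [np.float64(0.007), np.float64(-29.993)]
bar c [0.5349 0.1321] long axis deg 85.87
[214. 131.] 2925 world [463.6 233. ] deck x (want -78) -79.7 deck y 97.2
[225. 206.] 3669 world [459.2 168.8] deck x (want -78) -79.4 deck y 32.9
[227. 282.] 2484 world [454.  102.8] deck x (want -78) -79.7 deck y -33.3
```

```bash

python3 -m jog '[[[0,0.01,0.3,0,0,0,0.45],[0,0,0.5,0,0,0,0.45],[0,0,0.5,0,0,0,0.45],[0,0,0.3,0,0,0,0.45],[0,0,0.13,0,0,0,0.45],[0,0,0,0,0,0,0.45],[0,0,0,0,0,0,0.3],[0,0,0,0,0,0,0.25],[0,0,0,0,0,0,0.23],[0,0,0,0,0,0,0.22],[0,0,0,0,0,0,0.1],[0,0,0,0,0,0,0],[0,0,0,0,0,0,0]]]' 10
python3 -m jog '[[[0,0,0,0,0,0,0],[0,0,0,0,0,0,0],[0,0,0,0,0,0,0]]]' 30
python3 -m jog '[[[0,0,0,0,0,0.03,0],[0,0,0,0,0,0.06,0],[0,0,0,0,0,0.1,0],[0,0,0,0,0,0.14,0],[0,0,0,0,0,0.18,0],[0,0,0,0,0,0.22,0],[0,0,0,0,0,0.25,0],[0,0,0,0,0,0.25,0],[0,0,0,0,0,0.25,0],[0,0,0,0,0,0.25,0],[0,0,0,0,0,0.25,0],[0,0,0,0,0,0.25,0],[0,0,0,0,0,0.25,0],[0,0,0,0,0,0.25,0],[0,0,0,0,0,0.25,0],[0,0,0,0,0,0.25,0],[0,0,0,0,0,0.25,0],[0,0,0,0,0,0.25,0],[0,0,0,0,0,0.25,0],[0,0,0,0,0,0.25,0]]]' 30
python3 -m jog '[[[0,0,0,0,0,0.25,0],[0,0,0,0,0,0.25,0],[0,0,0,0,0,0.25,0],[0,0,0,0,0,0.25,0],[0,0,0,0,0,0.25,0],[0,0,0,0,0,0.25,0],[0,0,0,0,0,0.25,0],[0,0,0,0,0,0.25,0],[0,0,0,0,0,0.25,0],[0,0,0,0,0,0.25,0],[0,0,0,0,0,0.25,0],[0,0,0,0,0,0.25,0],[0,0,0,0,0,0.25,0],[0,0,0,0,0,0.25,0],[0,0,0,0,0,0.25,0],[0,0,0,0,0,0.25,0],[0,0,0,0,0,0.25,0],[0,0,0,0,0,0.25,0],[0,0,0,0,0,0.25,0],[0,0,0,0,0,0.25,0]]]' 30
python3 -m jog '[[[0,0,0,0,0,0.25,0],[0,0,0,0,0,0.25,0],[0,0,0,0,0,0.25,0],[0,0,0,0,0,0.25,0],[0,0,0,0,0,0.25,0],[0,0,0,0,0,0.25,0],[0,0,0,0,0,0.25,0],[0,0,0,0,0,0.25,0],[0,0,0,0,0,0.25,0],[0,0,0,0,0,0.25,0],[0,0,0,0,0,0.25,0],[0,0,0,0,0,0.25,0],[0,0,0,0,0,0.25,0],[0,0,0,0,0,0.25,0],[0,0,0,0,0,0.25,0],[0,0,0,0,0,0.25,0],[0,0,0,0,0,0.25,0],[0,0,0,0,0,0.25,0],[0,0,0,0,0,0.2,0],[0,0,0,0,0,0.15,0]]]' 30
python3 -c "
from h import *
plan(.536,.13,.107,-94.2)"
```

```text
clock: 70.0
position: [0.5358, 0.1303, 0.109]
eef_rot: [[0.073, 0.997, -0.001], [0.997, -0.073, 0.0], [0.0, -0.001, -1.0]]
contact_force: [-4.1, 0.6, 5.4]
grip_width: 0.0199
clock: 70.3
position: [0.5358, 0.1304, 0.109]
eef_rot: [[0.073, 0.997, -0.001], [0.997, -0.073, 0.0], [0.0, -0.001, -1.0]]
contact_force: [-4.2, -0.5, 5.4]
grip_width: 0.0201
clock: 72.3
position: [0.5366, 0.1301, 0.109]
eef_rot: [[0.495, 0.869, 0.0], [0.869, -0.495, -0.0], [0.0, 0.0, -1.0]]
contact_force: [-3.6, -0.2, 5.5]
grip_width: 0.0197
clock: 74.3
position: [0.5372, 0.1295, 0.109]
eef_rot: [[0.863, 0.505, 0.002], [0.505, -0.863, -0.001], [0.001, 0.002, -1.0]]
contact_force: [-1.8, -2.5, 6.0]
grip_width: 0.0197
clock: 76.3
position: [0.5375, 0.1287, 0.109]
eef_rot: [[1.0, 0.022, 0.002], [0.022, -1.0, -0.003], [0.002, 0.003, -1.0]]
contact_force: [-1.2, -6.2, 4.0]
grip_width: 0.0197
pos [0.5375 0.1287 0.109 ] yaw -88.76 tilt [ 0.12 -0.15] grip 0.0197 t 76.3 j [ 4.6 16.6 97.9 -0.2 65.4 93.4]
shift units [-0.029 -0.028  0.04 ]
turn units [np.float64(0.906), np.float64(-29.094)]
```

```bash

python3 -m jog '[[[0,0,0,0,0,0.15,0],[0,0,0,0,0,0.15,0],[0,0,0,0,0,0.15,0],[0,0,0,0,0,0.15,0],[0,0,0,0,0,0.12,0],[0,0,0,0,0,0.1,0],[0,0,0,0,0,0.06,0],[0,0,0,0,0,0.03,0],[0,0,0,0,0,0,0],[0,0,0,0,0,0,0],[0,0,0,0,0,0,0.25],[0,0,0,0,0,0,0.3],[0,0,0,0,0,0,0.4],[0,0,0,0,0,0,0.4],[0,0,0,0,0,0,0.4],[0,0,-0.2,0,0,0,0.4],[0,0,-0.5,0,0,0,0.4],[0,0,-0.6,0,0,0,0.4],[0,0,-0.6,0,0,0,0.4],[0,0,-0.6,0,0,0,0.4]]]' 10
python3 -m jog '[[[0,0.3,-0.3,0,0,0,0.4],[0,0.5,0,0,0,0,0.4],[0,0.5,0,0,0,0,0.4],[0,0.3,0,0,0,0,0.4],[0,0,0,0,0,0,0.4],[0,0,0,0,0,0,0.4],[0,0,0,0,0,0,0.4],[0,0,0,0,0,0,0.4],[0,0,0,0,0,0,0.4],[0,0,0,0,0,0,0.4],[0,0,0,0,0,0,0.4]]]' 10
python3 - <<'E'
from h import *
d=shot('side','side22');barang(d);edges(d);lids(d,-94.2)
a=d['color'][300:460,210:450]
cv2.imwrite('pics/c22.png',cv2.resize(a,None,fx=3,fy=3)[:,:,::-1]);shot('scene','scene22');plan(0,0,0)
E
```

```text
clock: 78.3
position: [0.5364, 0.1303, 0.2355]
eef_rot: [[0.997, -0.072, 0.001], [-0.072, -0.997, 0.0], [0.001, -0.0, -1.0]]
contact_force: [-0.5, -0.7, -0.2]
grip_width: 0.0376
clock: 79.4
position: [0.5307, 0.0508, 0.2484]
eef_rot: [[0.997, -0.071, -0.0], [-0.071, -0.997, -0.0], [-0.0, 0.0, -1.0]]
contact_force: [-0.5, 0.1, -0.1]
grip_width: 0.0376
bar c [0.5364 0.1323] long axis deg 175.74
deck ((538.802001953125, 154.29879760742188), (214.10195922851562, 300.8594665527344), 85.73809051513672)
[264. 375.] 603 world [639.1 203.8] deck x (want -78) -81.0 deck y 97.5
[304. 379.] 616 world [575.6 206.7] deck x (want -78) -79.2 deck y 33.8
[346. 384.] 625 world [507.9 211.7] deck x (want -78) -79.3 deck y -34.0
[389. 389.] 651 world [442.3 215.8] deck x (want -78) -78.5 deck y -99.7
pos [0.5307 0.0506 0.2484] yaw -94.1 tilt [-0.  0.] grip 0.0377 t 79.5 j [-3.9  5.9 92.9  0.  81.1 90.2]
shift units [-10.514   1.769   4.969]
```

View pics/c22.png

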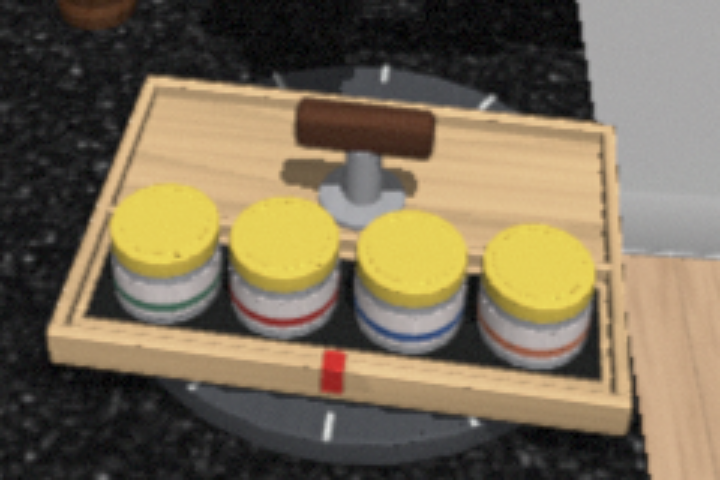

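View pics/scene22.png

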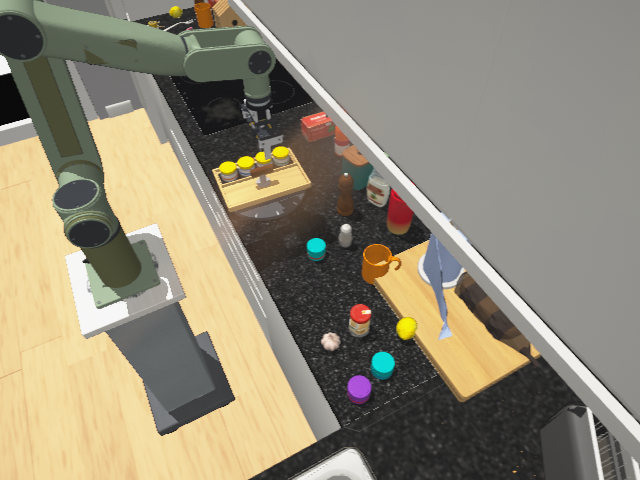

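The crop shows the pointer over the white tick, with the four tins in a straight row on the strip, gaps of roughly 6–10 mm. The bystanders and look-alikes are where they were, and the hand is clear. Handing in.

```bash
python3 -c "
from h import *
print(ticket.hand_in())"
```

```text
the job is handed in; nothing more can be done
None
```

The job is handed in at about 80 s of the 210 s allowed. The four yellow-lidded tins stand in one row on the strip, facing the hob, with the stand three clicks clockwise of the red mark.

- **What I did:** I turned the stand four clicks clockwise to the red mark, placed the four tins on the strip, then turned it three clicks clockwise.
- **What went wrong:** Just after I let go the first time, the green-striped tin was found about 14 mm outward, against the outer lip. It had been in place in the picture just before I let go, so I take this as the announced knock. The hand might have hit the cupboard reaching the tin there, so I turned the stand back to the red mark, re-centred it and repeated the three clicks.
- **Stand angle:** The deck has settled within about 0.3° of 90° clockwise from the red mark, with the pointer over the notch tick.
- **Row:** The tins measure within about 3 mm of the strip's middle line, with gaps of roughly 6 to 10 mm. The green tin is furthest off, at 3 mm.
- **Everything else:** The other objects and look-alikes appear unmoved in the before-and-after pictures, and the gripper was clear of everything.
- **Disagreements:** The cameras differed from each other by 2 to 6 mm. One angle reading, taken right after the first release, was about 3.5° off, but the deck had settled by the next look.

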